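# Put the vanity jars away by size and shut the cubby gate

### The arm

A 6-joint arm with a two-finger parallel gripper is mounted at the origin on the work surface. World frame = base frame: x ahead of the robot, y to its left, z up, the work surface at z = 0. Lengths are in mm, angles in rad, forces in N, time in s.
With the tool pointing down it reaches from about 275 to 1000 mm from the base axis. Payload 8.4 kg.
Tool frame: the origin (TCP) lies midway between the tips of the shut fingers; the grasp point (between the pads) lies 19 mm behind it; z points along the fingers, y is the line along which they close (so a half turn about z gives the same grasp; the last joint's range is limited). The gripper opens to 85 mm and grips with 20 to 120 N. Pads are 22 mm wide; open, the fingers measure 114 mm over their backs; the gripper's body (76 mm by 85 mm) begins 54 mm behind the grasp point. The pads swing forward as they close: fully open they stand 13 mm farther back than shut.
Start: joints at [1.125, 0.353, 1.633, -0, 1.155, -0.002], TCP at [268.358, 564.457, 231.281] pointing down, gripper open.
Joint ranges: [-2.63, 2.63], [-0.92, 2.1], [0.06, 2.66], [-1.3, 4.44], [0, 2.69], [-3.02, 3.02]. Speed limits (rad/s): [2.22, 2.22, 2.79, 3.14, 3.14, 3.14].

### API

Orientations are given as [roll, pitch, yaw] about the fixed x, y, z axes, in that order (R = Rz(yaw) Ry(pitch) Rx(roll)).
In Python, from rig import r gives the robot as it stands.
- The arm moves only by the shell command python3 -m inch 'ROWS' [OPENING] [FORCE]. ROWS is JSON, a list that holds one entry, the list of rows, each a list of 6 numbers: the shift along the tool's x, y, z scaled (see below), then the turn, a rotation vector about the tool's x, y, z scaled (see below). In form: [[[tx, ty, tz, wx, wy, wz], ...]]. A call has 1 to 8 rows; each row is the pose to reach, as a shift and turn from the pose commanded when the call began, along the tool's axes at that moment, turning the shorter way round; what a row does not reach only later rows make up. The controller multiplies each number of a shift by 20 cm and each number of a turn by pi rad. A row lasts 1/12 s, in which the tool goes at most 41.7 mm and 7.16 degrees, less where a joint would pass 70% of its speed; a pose out of reach is approached as far as the arm can. A call with a number of a shift or a turn outside -1 to 1 is refused whole. A call with a gripper value outside its range is refused whole. OPENING is the gripper's target within -1 to 1 (fully open at 1, half-way at 0, shut at -1), set as the call begins (- or left out, the last holds). The fingers move at their own pace and stop on an object; FORCE is the grip in N (left out, the last holds). Time passes only in rows, so rows that repeat a pose let the fingers close. It gives the time, the measured TCP pose, the force, the opening and the grip force at its end, in the units of the state.
- r.sense(): the state, without advancing time (a new reading comes with each control period).
- r.grab_frame(name): name is "side" or "top" or "wrist"; returns the picture (420x560x3 uint8, red, green, blue); there is no depth.
- r.camera_info(name): a dict with "K" (3x3 intrinsics, pixels), "rvec" (rotation vector, rad) and "tvec" (3), from world to camera coordinates, as OpenCV has them; the wrist camera has in their place "mount" (4x4, takes a point from camera to tool coordinates, whose origin is the TCP and whose axes are the flange's). Camera axes: x right, y down, z forward; pixel columns grow to the right and rows downward; lengths in mm; the calibration is good to about 2 mm. A picture is of the moment at which its call begins: read the wrist's pose just before it. camera_info takes no time and is no camera call.
- r.sign_off(): hands the job in; it is judged then, once.
The state is a dict: "clock": time; "qpos": joint angles; "qvel": joint speeds; "joint_efforts": joint torques, N m; "eef_pos": TCP position; "tcp_rot": TCP orientation; "contact_force": force on the tool from outside, world axes, zero at the start; "wrist_torque": the same for the moment, N m; "opening": opening from 0.0 (shut) to 1.0 (fully open); "grasp_force": force on a finger pad.
Only numpy, scipy, OpenCV 4.12 (cv2) and the standard library are available. Lean on these libraries where they do the work, as an engineer would, in place of code of your own. Each camera call takes 0.05 s, during which the arm holds its last target. There are 200 camera calls.

### The job

First take the nickel pill case out of the low frosted cubby and set it flat in the middle of the round white dish. Then put away all the pink handled jars that are out on the counter, keeping them upright: the large ones in a row in the cubby's wide lane, the small ones in a row in its narrow lane, each standing flat on the floor of its lane. Finally swing the cubby gate fully shut, leaving the atomizer, brush cup and lens case where they are.

Things in the scene. Friction and masses are not known exactly. Their poses are not given: they have to be found in the camera images.
- large_1: large pink ceramic jar, a closed cylinder 60 mm across, 52 mm high, about 220 g. Origin: centre of underside; z up. Rigid nickel arch handle on top: flat bar along the jar's x, 40 mm long, 9 thick (y), 10 high, its centre 80 mm above the origin (28 above the jar's top), on posts at x = -17 and +17 mm. May be absent
- large_2: large pink ceramic jar, a closed cylinder 60 mm across, 52 mm high, about 220 g. Origin: centre of underside; z up. Rigid nickel arch handle on top: flat bar along the jar's x, 40 mm long, 9 thick (y), 10 high, its centre 80 mm above the origin (28 above the jar's top), on posts at x = -17 and +17 mm. May be absent
- large_3: large pink ceramic jar, a closed cylinder 60 mm across, 52 mm high, about 220 g. Origin: centre of underside; z up. Rigid nickel arch handle on top: flat bar along the jar's x, 40 mm long, 9 thick (y), 10 high, its centre 80 mm above the origin (28 above the jar's top), on posts at x = -17 and +17 mm. May be absent
- small_1: small pink ceramic jar, a closed cylinder 46 mm across, 40 mm high, about 120 g. Origin: centre of underside; z up. Rigid nickel arch handle on top: flat bar along the jar's x, 40 mm long, 9 thick (y), 10 high, its centre 68 mm above the origin (28 above the jar's top), on posts at x = -17 and +17 mm. May be absent
- small_2: small pink ceramic jar, a closed cylinder 46 mm across, 40 mm high, about 120 g. Origin: centre of underside; z up. Rigid nickel arch handle on top: flat bar along the jar's x, 40 mm long, 9 thick (y), 10 high, its centre 68 mm above the origin (28 above the jar's top), on posts at x = -17 and +17 mm. May be absent
- small_3: small pink ceramic jar, a closed cylinder 46 mm across, 40 mm high, about 120 g. Origin: centre of underside; z up. Rigid nickel arch handle on top: flat bar along the jar's x, 40 mm long, 9 thick (y), 10 high, its centre 68 mm above the origin (28 above the jar's top), on posts at x = -17 and +17 mm. May be absent
- pill_case: nickel-plated pill case, a box 60 (x) by 40 (y) by 22 mm, about 110 g, with a rigid arch handle on top like the jars': flat bar along x, 40 mm long, 9 thick, 10 high, its centre 50 mm above the origin. Origin: centre of underside, z up. It starts in one of the lanes, its x along the lane
- dish: fixed flat round white ceramic dish without a rim, 120 mm across, 6 mm high. Origin: centre of its underside on the counter; its flat top is 6 mm above that
- cubby: fixed low frosted acrylic cubby, open at the top, 236 mm long (x) by 184 mm wide (y): floor 3 mm thick, back wall at its +x end and two side walls, all 34 mm high. Origin: on the counter under the middle of the floor. Its front, closed by the gate, is at its own -x end; it is turned so that the front looks roughly to world +y
- wide_lane: lane in the cubby for the 60 mm jars: 70 mm clear between two fixed rails (7 thick, 218 long, 30 high). Origin: middle of the lane, on the cubby floor. x along the lane, gate end (-x) to back wall (+x), usable -110 to +110 mm: three jars fit in a row 71 mm apart; y across, z up. The lanes lie side by side, 84 mm apart; which is nearer the hinge varies
- narrow_lane: lane in the cubby for the 46 mm jars: 56 mm clear between two fixed rails (14 thick, 218 long, 30 high). Origin: middle of the lane, on the cubby floor. x along the lane, gate end (-x) to back wall (+x), usable -110 to +110 mm: three jars fit in a row 71 mm apart; y across, z up. The lanes lie side by side, 84 mm apart; which is nearer the hinge varies
- gate (a joint): swing of the cubby's frosted gate, rad: 0 fully shut (hard stop), grows as the free edge swings out from the cubby, at most 1.5. Panel 182 mm long, 8 thick, from 6 to 46 mm above the counter, centred in thickness on an upright hinge at the cubby's front +y corner. Light friction (under 1 N at the free edge); stays where left, no latch
- gate_hinge (a point): on the gate's upright hinge axis (cubby x = -118, y = +91 mm), 26 mm above the counter; fixed to the gate. From the hinge, the shut gate runs along cubby -y; opened by angle a it runs along (-sin a, -cos a) in cubby x, y
- gate_post (a point): middle of the upright nickel pull post (12 mm diameter, 30 mm tall, from 46 to 76 mm above the counter) standing on top of the gate, 12 mm from its free edge, 170 mm from the hinge
- atomizer: bystander: lilac glass atomizer 44 mm across, 94 mm high; origin: centre of the underside
- lens_case: bystander: flat clear plastic contact lens case 62 by 30 by 15 mm; origin: centre of the underside
- brush_cup: bystander: pink ceramic brush cup 72 mm across, 88 mm high, without a handle, with brushes standing out to about 190 mm; origin: centre of the underside
There are look-alikes about, which are no part of the job. Leave any red look-alike of the large_1 alone. What is shaped like the large_2 but orange is not meant.

How it is judged (in metres and radians):
On the way, in this order (a step that is already met when the one before it is completed fails the run):
1. the pill case lies flat on the dish (horizontal distance between pill_case and dish below 0.03 m and z of pill_case in the frame of dish below 0.011 m and angle between pill_case's own z axis and vertical below 0.1 rad), for 0.2 s.
2. every jar stands in the lane of its size (x of large_1 in the frame of wide_lane between -0.095 and 0.095 m and y of large_1 in the frame of wide_lane between -0.012 and 0.012 m and z of each of large_1, large_2, large_3 in the frame of wide_lane below 0.006 m and angle between each of large_1, large_2, large_3, small_1, small_2, small_3's own z axis and vertical below 0.1 rad and x of large_2 in the frame of wide_lane between -0.095 and 0.095 m and y of large_2 in the frame of wide_lane between -0.012 and 0.012 m and x of large_3 in the frame of wide_lane between -0.095 and 0.095 m and y of large_3 in the frame of wide_lane between -0.012 and 0.012 m and x of small_1 in the frame of narrow_lane between -0.095 and 0.095 m and y of small_1 in the frame of narrow_lane between -0.012 and 0.012 m and z of each of small_1, small_2, small_3 in the frame of narrow_lane below 0.006 m and x of small_2 in the frame of narrow_lane between -0.095 and 0.095 m and y of small_2 in the frame of narrow_lane between -0.012 and 0.012 m and x of small_3 in the frame of narrow_lane between -0.095 and 0.095 m and y of small_3 in the frame of narrow_lane between -0.012 and 0.012 m), for 0.2 s.
3. the gate is shut (value of joint gate below 0.06 rad), for 0.2 s.
At the end, for the whole second after the job is handed in: Pill case flat on the dish within 30 mm of its centre; every jar present upright (0.1 rad) on the floor of the lane of its size, within 12 mm of its middle line and 95 mm of its middle; gate within 0.06 rad of shut; all at rest (all of step 1 and all of step 2 and linear speed of each of large_1, large_2, large_3, small_1, small_2, small_3, pill_case below 0.02 m/s and value of joint gate below 0.06 rad); the robot touches nothing.
It fails at once if a bystander is moved more than 30 mm (distance of any of atomizer, lens_case, brush_cup from where it was at the start of the episode above 0.03 m).
It fails at once if a jar is tipped by more than about 45 degrees (angle between any of large_1, large_2, large_3, small_1, small_2, small_3's own z axis and vertical above 0.8 rad).
Of large_1, large_2, large_3, small_1, small_2, small_3 only 4 to 6 are there at a start; the rules pass over those that are not, and their reading is None.
At some moment in a run one of large_1, large_2, large_3, small_1, small_2, small_3, pill_case may be knocked a few centimetres aside while the robot is not near it.
It also fails if it takes over 210 s, if anything falls off the work surface, if the arm or the gripper's body presses on something with over 40 N, if the wrist force passes 120 N, or if a joint passes its speed limit or range.

## Working session

There is one attempt and no reset: what is moved stays moved. The work goes in short steps, Python scripts to look and compute and a shell command to move; the robot and the scene stay as the last step left them, time stands still between calls to the robot, and variables do not carry over. Pictures are saved under pics/ and viewed, at most 14 in all, crops included, and the job is handed in when it is done.

```bash
ls; mkdir -p pics; python3 - <<'E'
from rig import r
import cv2
for n in ["top","side"]:
    im=r.grab_frame(n); cv2.imwrite(f"pics/{n}0.png",im[:,:,::-1]); 
    i=r.camera_info(n); print(n,{k:[[round(float(y),4) for y in __import__('numpy').atleast_1d(x)] for x in v] for k,v in i.items() if k in('K','rvec','tvec')})
print(r.sense())
E
```

```text
pics
top {'K': [[471.5706, 0.0, 273.1911], [0.0, 471.5706, 208.0024], [0.0, 0.0, 1.0]], 'rvec': [[2.1097], [-2.1584], [0.2036]], 'tvec': [[13.9441], [516.0648], [1197.4881]]}
side {'K': [[536.8806, 0.0, 270.0695], [0.0, 536.8806, 214.7661], [0.0, 0.0, 1.0]], 'rvec': [[2.2223], [-0.5292], [0.2672]], 'tvec': [[-455.0716], [216.9769], [1577.6498]]}
{'clock': 0.1, 'qpos': array([ 1.12457652e+00,  3.53604366e-01,  1.63403235e+00,  1.43198319e-05,
        1.15521889e+00, -2.40820768e-03]), 'qvel': array([ 0.00026642, -0.00026316, -0.00256742, -0.00064587,  0.00034522,
       -0.00035373]), 'joint_efforts': array([ 6.40458302e-05, -6.06362128e+01, -3.42812455e+01, -3.81873963e-05,
        4.04014849e-03,  3.69688041e-05]), 'eef_pos': array([268.18524969, 564.07258366, 230.63258175]), 'tcp_rot': array([-3.14032974e+00, -1.61350666e-05,  2.69777525e+00]), 'contact_force': array([-0.27682279,  0.72942832, -0.24124243]), 'wrist_torque': array([ 0.04028655,  0.00936521, -0.00513338]), 'grasp_force': 0.0, 'opening': 1.0023294722852591}
```

View pics/top0.png

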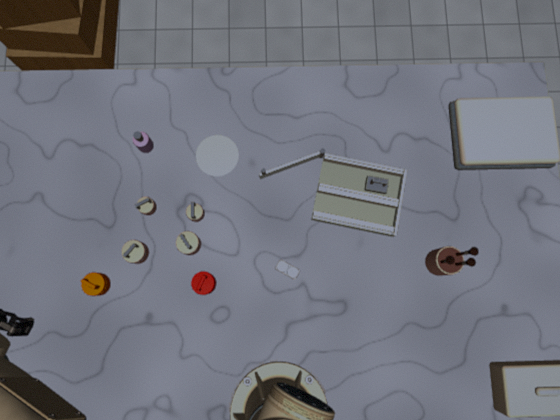

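View pics/side0.png

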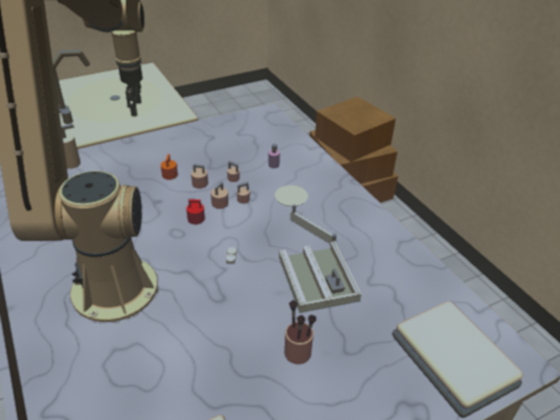

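The top view shows the dish at (217,155), the gate from the hinge (323,152) to its free edge (262,174), and the cubby around (360,195) with the pill case at (377,184). It also shows four pink jars, two large at (133,251) and (187,243) and two small at (145,205) and (195,211), with orange at (95,284) and red at (203,283). The side view shows the same four pink jars.

```bash
cat > h.py <<'E'
import numpy as np, cv2
from rig import r
from scipy.spatial.transform import Rotation as Ro
def cam(n):
    i=r.camera_info(n); K=np.array(i["K"],float)
    if "mount" in i:
        s=r.sense(); T=np.eye(4); T[:3,:3]=Ro.from_euler('xyz',s["tcp_rot"]).as_matrix(); T[:3,3]=s["eef_pos"]
        M=np.linalg.inv(T@np.array(i["mount"],float)); return K,M[:3,:3],M[:3,3]
    return K,cv2.Rodrigues(np.array(i["rvec"],float))[0],np.array(i["tvec"],float).ravel()
def ray(c,uv,z):   # pixels -> world xy on plane z
    K,R,t=c; uv=np.atleast_2d(uv).astype(float)
    d=(np.linalg.inv(K)@np.c_[uv,np.ones(len(uv))].T).T@R; o=-R.T@t
    return (o+d*((z-o[2])/d[:,2])[:,None])[:,:2]
def Hz(c,z): # world xy on plane -> pixel
    K,R,t=c; return K@np.c_[R[:,0],R[:,1],R[:,2]*z+t]
def rect(im,c,z,x0,x1,y0,y1,s):  # map view: image right=-y, up=+x ; s px/mm
    A=np.array([[0,-1/s,x1],[-1/s,0,y1],[0,0,1.]])
    return cv2.warpPerspective(im,Hz(c,z)@A,(int((y1-y0)*s),int((x1-x0)*s)),flags=cv2.INTER_CUBIC|cv2.WARP_INVERSE_MAP)
def go(target,yaw): # tool shift (units of row) and turn to get TCP to target, down, yaw
    s=r.sense(); R=Ro.from_euler('xyz',s["tcp_rot"]); D=np.array(target)-s["eef_pos"]
    Rt=Ro.from_euler('xyz',[np.pi,0,yaw]); 
    print("row",np.round(R.inv().apply(D)/200,3),np.round((R.inv()*Rt).as_rotvec()/np.pi,4))
E
python3 - <<'E'
from h import *
im=r.grab_frame("top"); c=cam("top")
P=ray(c,[[360,195],[133,251],[187,243],[145,205],[195,211],[217,155],[323,152],[262,174]],40);print(P.round())
x,y=P[0]; a=rect(im,c,34,x-130,x+130,y-160,y+160,2.3)
cv2.imwrite("pics/cub.png",a[:,:,::-1]); print("cub x1,y1",x+130,y+160)
q=P[1:5];x0,x1,y0,y1=q[:,0].min()-60,q[:,0].max()+50,q[:,1].min()-50,q[:,1].max()+50
a=rect(im,c,74,x0,x1,y0,y1,2.4);cv2.imwrite("pics/jars.png",a[:,:,::-1]);print("jars x1,y1",x1,y1,a.shape)
hsv=cv2.cvtColor(im,cv2.COLOR_RGB2HSV); print([hsv[v,u].tolist() for u,v in [(133,257),(217,155),(140,170),(330,210),(330,185)]])
m=cv2.inRange(hsv,(0,0,0),(180,25,255))&cv2.inRange(im,(150,150,150),(255,255,255))
E
```

```text
[[ 547. -230.]
 [ 412.  369.]
 [ 429.  229.]
 [ 533.  341.]
 [ 514.  209.]
 [ 666.  150.]
 [ 669. -137.]
 [ 611.   30.]]
cub x1,y1 677.4784365980489 -70.33620398426058
jars x1,y1 582.7933489765511 418.99761906170676 (554, 624, 3)
[[40, 26, 146], [108, 25, 155], [110, 36, 128], [45, 23, 131], [107, 16, 140]]
```

View pics/cub.png

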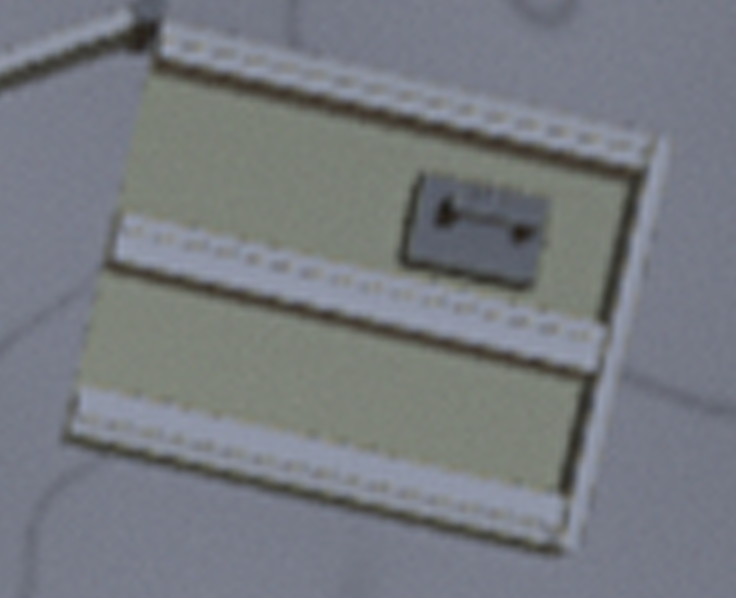

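View pics/jars.png

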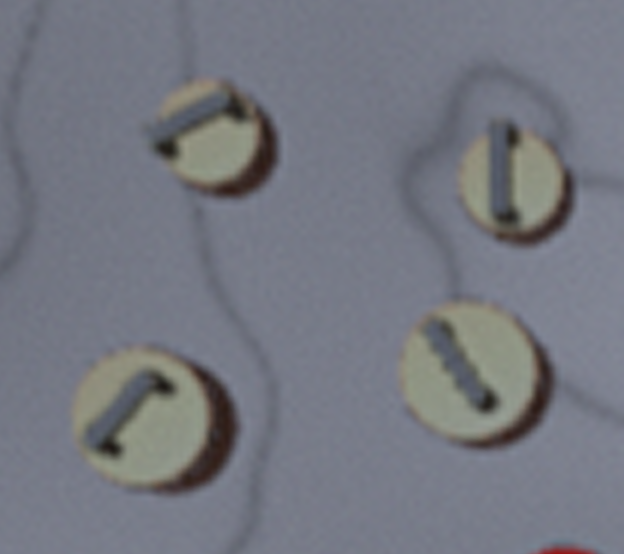

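The cubby crop shows the wide lane on the upper, hinge side and the narrow lane below. The back corners are at (668,138) and (573,553), and the pill-case handle is centred near (487,222). The jars crop shows handles centred at about (191,120) and (501,170) for the small jars, and (128,408) and (461,365) for the large ones.

```bash
cat >> h.py <<'E'
EX=np.array([-.223,-.975]);EX/=np.linalg.norm(EX);EY=np.array([-EX[1],EX[0]]);C0=np.array([553.5,-225.0]);LYAW=np.arctan2(EX[1],EX[0])
def cub(x,y): return C0+x*EX+y*EY
def relift(p,z1,z2):
    K,R,t=cam("top"); o=-R.T@t; p=np.asarray(p,float); return o[:2]+(p-o[:2])*(o[2]-z2)/(o[2]-z1)
def near(yaw,xy): # equivalent yaw (mod pi) with joint 6 nearest 0
    m=np.arctan2(xy[1],xy[0])+np.pi/2; return m+(yaw-m+np.pi/2)%np.pi-np.pi/2
def plan(legs,start=None): # legs (x,y,z,yaw); prints rows per leg from the previous pose
    s=r.sense(); R=Ro.from_euler('xyz',s["tcp_rot"]); p=s["eef_pos"]
    for x,y,z,w in legs:
        Rt=Ro.from_euler('xyz',[np.pi,0,w]); d=R.inv().apply(np.array([x,y,z])-p)/200; rv=(R.inv()*Rt).as_rotvec()
        n=max(np.linalg.norm(d)*200/41.7,np.degrees(np.linalg.norm(rv))/7.16)
        print("n=%.1f"%n,np.round(d,3).tolist(),np.round(rv/np.pi,4).tolist()); p=np.array([x,y,z]);R=Rt
E
python3 - <<'E'
from h import *
p=relift([677.48-222/2.3,-70.34-487/2.3],34,58); print("pill",p, "in cubby",(p-C0)@EX,(p-C0)@EY, "lyaw",LYAW,LYAW+np.pi)
for n,a,b,z in [("sA",(150,140),(235,98),73),("sB",(497,120),(504,222),73),("lA",(93,440),(160,376),85),("lB",(433,325),(488,403),85)]:
    a,b=[relift([582.79-v/2.4,419.0-u/2.4],74,z) for u,v in (a,b)]
    c=(a+b)/2; d=a-b; print(n,c.round(1),"yaw",round(near(np.arctan2(d[1],d[0]),c),3),np.linalg.norm(d).round(1))
im=r.grab_frame("top");c=cam("top")
g=cv2.GaussianBlur(cv2.cvtColor(im,cv2.COLOR_RGB2GRAY),(3,3),0)
m=(g[120:190,180:250]>148).astype(np.uint8); k=max(cv2.findContours(m,0,1)[0],key=cv2.contourArea); e=cv2.minEnclosingCircle(k); print(e, "dish",ray(c,[e[0][0]+180,e[0][1]+120],6), e[1]*2/.38)
v=cub(0,0); w=near(LYAW,v); plan([(268,400,231,2.698-.3),(v[0]-10,v[1]+250,231,w),(v[0]-10,v[1]+60,231,w)])
print(r.camera_info("wrist"))
E
```

```text
pill [ 575.43782921 -276.20468388] in cubby 45.02446223959509 32.80222250861381 lyaw -1.795646736067477 1.345945917522316
sA [533.4 339.1] yaw 2.03 39.5
sB [511.7 210.6] yaw 3.21 42.6
lA [411.7 363.1] yaw 2.333 38.3
lB [429.9 225.2] yaw 0.614 39.4
((28.5, 51.5), 0.7072067856788635) dish [[629.53100868 177.44915973]] 3.7221409772571765
n=3.9 [-0.351, -0.742, -0.0] [-0.0003, 0.0, 0.0954]
n=11.2 [-2.283, -0.448, -0.0] [0.0, -0.0, 0.3349]
n=4.6 [-0.926, 0.212, 0.0] [0.0, 0.0, 0.0]
{'K': array([[340.7473433 ,   0.        , 283.63988574],
       [  0.        , 340.7473433 , 211.48544177],
       [  0.        ,   0.        ,   1.        ]]), 'mount': array([[-9.96944818e-05, -9.58254287e-01, -2.85917316e-01,
         7.28827335e+01],
       [ 9.99999782e-01,  9.09126923e-05, -6.53377486e-04,
        -1.09467395e+00],
       [ 6.52095290e-04, -2.85917319e-01,  9.58254069e-01,
        -1.41307711e+02],
       [ 0.00000000e+00,  0.00000000e+00,  0.00000000e+00,
         1.00000000e+00]])}
```

```bash
python3 - <<'E'
from h import *
v=cub(-20,0); w=near(LYAW,v); print(w,v); s=r.sense()
plan([(v[0]-10,v[1],250,2.698),(v[0]-10,v[1],250,(w+2.698)/2),(v[0]-10,v[1],250,w)])
E
```

```text
1.3459459175223158 [ 557.95921079 -205.50345058]
n=19.6 [-2.916, -2.875, -0.093] [-0.0003, 0.0, -0.0001]
n=5.4 [0.0, 0.0, 0.0] [0.0, -0.0, 0.2152]
n=5.4 [0.0, 0.0, 0.0] [0.0, -0.0, 0.2152]
```

```bash
R='x'; python3 -m inch '[[[-0.97,-0.96,-0.093,0,0,0],[-0.97,-0.96,-0.093,0,0,0],[-0.97,-0.96,-0.093,0,0,0],[-0.97,-0.96,-0.093,0,0,0],[-0.97,-0.96,-0.093,0,0,0],[-0.97,-0.96,-0.093,0,0,0],[-0.97,-0.96,-0.093,0,0,0]]]' 0.2
python3 -m inch '[[[-0.97,-0.96,0,0,0,0],[-0.97,-0.96,0,0,0,0],[-0.97,-0.96,0,0,0,0],[-0.97,-0.96,0,0,0,0],[-0.97,-0.96,0,0,0,0],[-0.97,-0.96,0,0,0,0],[-0.97,-0.96,0,0,0,0]]]'
python3 -m inch '[[[-0.97,-0.96,0,0,0,0.2],[-0.97,-0.96,0,0,0,0.2],[-0.97,-0.96,0,0,0,0.2],[-0.97,-0.96,0,0,0,0.2],[-0.97,-0.96,0,0,0,0.2],[-0.97,-0.96,0,0,0,0.2],[-0.97,-0.96,0,0,0,0.2],[-0.97,-0.96,0,0,0,0.2]]]'
python3 -m inch '[[[0,0,0,0,0,0.23],[0,0,0,0,0,0.23],[0,0,0,0,0,0.23],[0,0,0,0,0,0.23],[0,0,0,0,0,0.23],[0,0,0,0,0,0.23],[0,0,0,0,0,0.23],[0,0,0,0,0,0.23]]]'
python3 - <<'E'
from h import *
c=cam("wrist");im=r.grab_frame("wrist");cv2.imwrite("pics/w1.png",im[:,:,::-1])
s=r.sense();print(s["eef_pos"],s["tcp_rot"])
im=r.grab_frame("top");ct=cam("top");P=ray(ct,[[217,155]],6)[0];print(P)
a=rect(im,ct,6,P[0]-90,P[0]+90,P[1]-110,P[1]+110,2);print(P[0]+90,P[1]+110);cv2.imwrite("pics/d1.png",a[:,:,::-1])
cv2.imwrite("pics/t1.png",im[:,:,::-1])
E
```

```text
clock: 0.78
eef_pos: [361.5, 304.3, 250.0]
tcp_rot: [-3.141, 0.001, 2.697]
contact_force: [0.7, 0.4, 1.0]
opening: 0.597
grasp_force: 0.0
clock: 1.37
eef_pos: [454.7, 47.6, 250.1]
tcp_rot: [-3.141, 0.001, 2.697]
contact_force: [0.6, -0.1, 0.1]
opening: 0.597
grasp_force: 0.0
clock: 2.03
eef_pos: [547.8, -210.0, 249.5]
tcp_rot: [-3.142, 0.002, 2.066]
contact_force: [-1.0, 0.9, 0.5]
opening: 0.602
grasp_force: 0.0
clock: 2.7
eef_pos: [546.4, -205.0, 249.8]
tcp_rot: [-3.141, -0.0, 1.351]
contact_force: [-0.4, -0.5, 0.3]
opening: 0.599
grasp_force: 0.0
[ 546.45976025 -205.11413884  249.82307717] [-3.14127961e+00 -1.46738287e-04  1.35088210e+00]
[676.22709058 153.91943202]
766.2270905758342 263.91943201641334
```

View pics/w1.png

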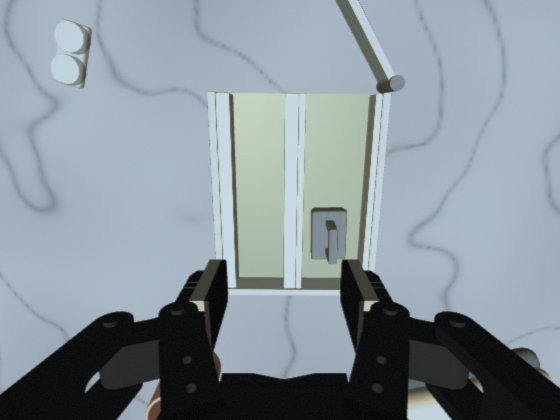

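View pics/t1.png

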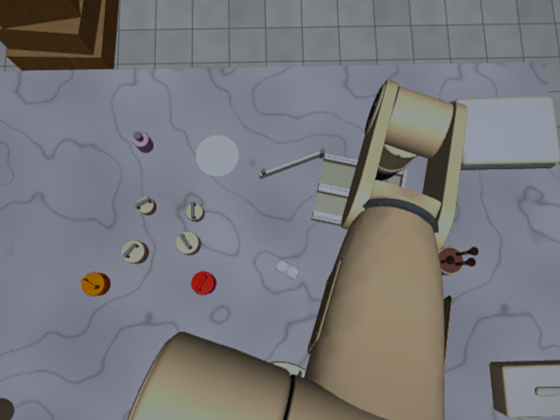

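The wrist view shows the cubby between columns 208 and 390 and rows 93 to 293. The narrow lane is on the left and the wide lane on the right, with the pill case in the wide lane and its handle around (332,240). The top view confirms only four pink jars, and no others were hidden behind the arm at the start. Next I'll refine the lane lines from the wrist picture.

```bash
python3 - <<'E'
from h import *
c=cam("wrist");im=cv2.imread("pics/w1.png")[:,:,::-1].astype(int)
for v in (110,150,190,230,260):
    row=im[v,195:400]; w=((row.sum(1)>560)&(row[:,2]>=row[:,0])&(row[:,2]-row[:,1]>-3)).astype(int)
    e=np.flatnonzero(np.diff(w))+195.5
    xy=ray(c,[[u,v] for u in e],33.5)-C0
    print(v,[(round(a),round(b,1)) for a,b in zip(e,xy@EY)],"x",(xy@EX)[:1].round())
print(im[150,[215,224,240,260,282,290,297,303,340,365,374,385]].tolist())
a,b=ray(c,[[332,235],[332,262]],58)
for q in (ray(c,[[210,293],[366,294],[208,93],[378,93]],34)): print("corner",(q-C0)@EX,(q-C0)@EY)
h=ray(c,[[331,228],[334,262]],58);print("handle",h,[((q-C0)@EX,(q-C0)@EY) for q in h])
m=cv2.imread("pics/d1.png");g=cv2.GaussianBlur(m,(5,5),0).mean(2);print(g[180,220],g[40,60],g[180,110],g[20,220])
mm=((g>(g[180,220]-6))*255).astype(np.uint8);mm=cv2.morphologyEx(mm,cv2.MORPH_OPEN,np.ones((15,15)));k=max(cv2.findContours(mm,0,1)[0],key=cv2.contourArea);e=cv2.minEnclosingCircle(k);print(e,"dish",766.2-e[0][1]/2,263.9-e[0][0]/2)
E
```

```text
110 [(208, np.float64(-88.6)), (214, np.float64(-81.5)), (216, np.float64(-79.5)), (228, np.float64(-67.5)), (286, np.float64(-10.1)), (298, np.float64(2.0)), (300, np.float64(4.0)), (304, np.float64(9.0)), (376, np.float64(80.4)), (380, np.float64(85.4)), (382, np.float64(87.5)), (390, np.float64(94.5))] x [-89.]
150 [(210, np.float64(-88.9)), (216, np.float64(-81.6)), (218, np.float64(-79.5)), (230, np.float64(-68.1)), (286, np.float64(-9.9)), (296, np.float64(1.6)), (298, np.float64(3.6)), (304, np.float64(8.8)), (372, np.float64(80.5)), (378, np.float64(85.7)), (380, np.float64(87.8)), (386, np.float64(94.1))] x [-49.]
190 [(212, np.float64(-89.2)), (218, np.float64(-81.7)), (220, np.float64(-80.6)), (232, np.float64(-67.7)), (284, np.float64(-10.7)), (296, np.float64(2.2)), (298, np.float64(3.3)), (302, np.float64(8.7)), (368, np.float64(79.6)), (374, np.float64(85.0)), (376, np.float64(87.1)), (382, np.float64(93.6))] x [-6.]
230 [(214, np.float64(-89.6)), (220, np.float64(-82.9)), (222, np.float64(-80.6)), (232, np.float64(-68.4)), (284, np.float64(-10.5)), (296, np.float64(1.
[... 425 characters left out ...]
[193, 211, 222], [198, 216, 227], [190, 205, 187], [188, 204, 186], [185, 202, 184], [198, 216, 228], [199, 210, 206], [197, 212, 221], [176, 191, 175], [129, 136, 123], [198, 216, 227], [185, 197, 201]]
corner 118.05439427337885 -97.87678831914329
corner 118.51566656149794 86.0582148582528
corner -104.86335150487857 -87.02006639711807
corner -105.59127836319053 81.44608938178256
handle [[ 583.93597027 -260.50304709]
 [ 580.14582016 -299.06244336]] [(np.float64(27.823325251782553), np.float64(37.5855984549953)), (np.float64(66.25713790750665), np.float64(42.488079801092745))]
154.66666666666666 134.0 154.66666666666666 134.0
((218.5, 180.5), 117.52669525146484) dish 675.95 154.64999999999998
```

```bash
sed -i 's/C0=np.array(\[553.5,-225.0\])/C0=np.array([553.5,-225.0])+1.5*EY/; s/LYAW=np.arctan2(EX\[1\],EX\[0\])/LYAW=np.arctan2(EX[1],EX[0])-.003/' h.py
python3 - <<'E'
from h import *
p=cub(46,37);w=LYAW+np.pi; d=[676,154.6]; wd=near(w,d)
plan([(*p,80,w),(*p,37,w),(*p,150,w)])
E
```

```text
n=4.5 [-0.32, 0.247, 0.849] [-0.0001, -0.0, 0.0024]
n=1.0 [0.0, -0.0, 0.215] [0.0, 0.0, 0.0]
n=2.7 [0.0, 0.0, -0.565] [0.0, 0.0, 0.0]
```

```bash
python3 -m inch '[[[-0.32,0.247,0.4,0,0,0.0024],[-0.32,0.247,0.4,0,0,0.0024],[-0.32,0.247,0.4,0,0,0.0024],[-0.32,0.247,0.849,0,0,0.0024],[-0.32,0.247,0.849,0,0,0.0024],[-0.32,0.247,0.849,0,0,0.0024],[-0.32,0.247,0.849,0,0,0.0024]]]' -0.18 30
python3 -m inch '[[[0,0,0.1,0,0,0],[0,0,0.2,0,0,0],[0,0,0.215,0,0,0],[0,0,0.215,0,0,0]]]'
python3 -m inch '[[[0,0,0,0,0,0],[0,0,0,0,0,0],[0,0,0,0,0,0],[0,0,0,0,0,0],[0,0,0,0,0,0],[0,0,0,0,0,0]]]' -1 40
```

```text
clock: 3.38
eef_pos: [578.4, -277.9, 77.3]
tcp_rot: [-3.135, -0.001, 1.341]
contact_force: [-0.5, 0.9, 1.1]
opening: 0.416
grasp_force: 0.0
clock: 3.72
eef_pos: [581.1, -279.0, 38.5]
tcp_rot: [3.141, 0.0, 1.34]
contact_force: [0.3, -0.2, 0.7]
opening: 0.411
grasp_force: 0.0
clock: 4.22
eef_pos: [582.2, -279.6, 39.1]
tcp_rot: [3.138, 0.001, 1.339]
contact_force: [0.8, 0.9, 7.6]
opening: 0.089
grasp_force: 42.8
```

```bash
python3 -m inch '[[[0,0,-0.2,0,0,0],[0,0,-0.4,0,0,0],[0,0,-0.6,0,0,0],[0,0,-0.7,0,0,0],[0,0,-0.7,0,0,0],[0,0,-0.7,0,0,0]]]'
python3 - <<'E'
from h import *
c=cam("wrist");im=r.grab_frame("wrist");cv2.imwrite("pics/w2.png",im[:,:,::-1]); s=r.sense()
K,R,t=c; R0=Ro.from_euler('xyz',s["tcp_rot"])
for p in ([0,0,-24],[20,0,-24],[-20,0,-24]):
    q=K@(R@(s["eef_pos"]+R0.apply(p))+t); print((q[:2]/q[2]).round(1))
d=[676,154.6]; w=s["tcp_rot"][2]; wd=near(w,d); print(w,wd)
plan([(*d,s["eef_pos"][2],w),(*d,45,w)])
E
```

```text
clock: 4.72
eef_pos: [581.3, -279.3, 178.9]
tcp_rot: [3.139, 0.001, 1.339]
contact_force: [-0.3, 0.3, -0.9]
opening: 0.096
grasp_force: 41.7
[281.8 298.5]
[281.8 251.7]
[281.9 341.4]
1.3393870157578651 1.3393870157578651
n=10.6 [2.219, -0.031, 0.0] [-0.0, -0.0, 0.0]
n=3.2 [-0.0, -0.0, 0.66] [0.0, 0.0, 0.0]
```

View pics/w2.png

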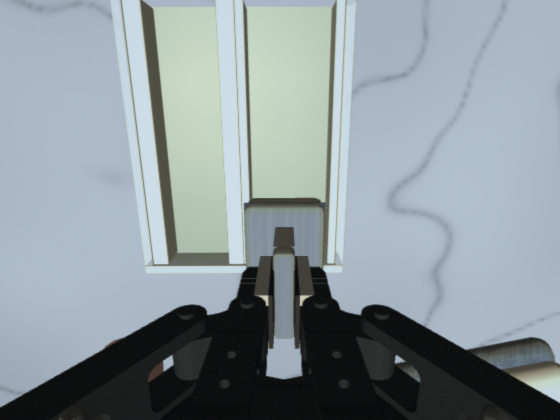

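The pill case is held level. Its handle is centred between the pads at rows 248–338, column 284, and both lanes are empty.

```bash
sed -i 's/+1.5\*EY/+0.8*EY/' h.py
python3 -m inch '[[[0.2,0,0,0,0,0],[0.4,0,0,0,0,0],[0.6,-0.01,0,0,0,0],[0.74,-0.01,0,0,0,0],[0.74,-0.01,0,0,0,0]]]'
python3 -m inch '[[[0.2,0,0,0,0,0],[0.4,0,0,0,0,0],[0.6,-0.01,0,0,0,0],[0.74,-0.01,0,0,0,0],[0.74,-0.01,0,0,0,0]]]'
python3 -m inch '[[[0.2,0,0,0,0,0],[0.4,0,0,0,0,0],[0.6,-0.01,0,0,0,0],[0.74,-0.01,0,0,0,0],[0.74,-0.01,0,0,0,0],[0.74,-0.01,0,0,0,0]]]'
python3 -m inch '[[[0,0,0.15,0,0,0],[0,0,0.3,0,0,0],[0,0,0.45,0,0,0],[0,0,0.55,0,0,0],[0,0,0.62,0,0,0],[0,0,0.66,0,0,0],[0,0,0.66,0,0,0],[0,0,0.66,0,0,0]]]'
```

```text
clock: 5.18
eef_pos: [612.1, -129.4, 174.8]
tcp_rot: [-3.138, -0.002, 1.343]
contact_force: [0.1, -0.6, -1.1]
opening: 0.094
grasp_force: 41.7
clock: 5.6
eef_pos: [644.5, 14.5, 175.0]
tcp_rot: [-3.139, -0.001, 1.343]
contact_force: [-0.6, 0.1, -2.0]
opening: 0.091
grasp_force: 41.7
clock: 6.1
eef_pos: [675.8, 154.9, 175.0]
tcp_rot: [-3.139, 0.002, 1.342]
contact_force: [0.2, -0.2, -1.7]
opening: 0.092
grasp_force: 41.7
clock: 6.77
eef_pos: [677.0, 153.7, 45.4]
tcp_rot: [3.141, -0.0, 1.339]
contact_force: [-1.0, 0.0, -0.8]
opening: 0.095
grasp_force: 41.9
```

```bash
python3 -m inch '[[[0,0,0.01,0,0,0],[0,0,0.02,0,0,0],[0,0,0.02,0,0,0]]]'
python3 -m inch '[[[0,0,0,0,0,0],[0,0,0,0,0,0],[0,0,0,0,0,0]]]' 0.0
python3 -m inch '[[[0,0,-0.1,0,0,0],[0,0,-0.3,0,0,0],[0,0,-0.5,0,0,0],[0,0,-0.67,0,0,0],[0,0,-0.67,0,0,0],[0,0,-0.67,0,0,0]]]'
cat >> h.py <<'E'
def pick(p,yaw,zg,z=175): # plan above the handle, then down to zg
    w=near(yaw,p); plan([(*p,z,w),(*p,zg,w)])
E
python3 - <<'E'
from h import *
pick([429.9,225.2],.614,65)
im=r.grab_frame("side");cv2.imwrite("pics/s1.png",im[120:280,120:400,::-1].repeat(2,0).repeat(2,1))
E
```

```text
clock: 7.02
eef_pos: [677.2, 154.7, 42.1]
tcp_rot: [3.14, -0.001, 1.339]
contact_force: [0.2, -0.1, 1.6]
opening: 0.096
grasp_force: 42.3
clock: 7.27
eef_pos: [676.7, 154.6, 41.3]
tcp_rot: [3.141, -0.0, 1.34]
contact_force: [0.2, -0.1, 0.5]
opening: 0.497
grasp_force: 0.0
clock: 7.77
eef_pos: [678.1, 154.9, 178.0]
tcp_rot: [3.137, -0.002, 1.339]
contact_force: [0.0, -0.6, -0.4]
opening: 0.503
grasp_force: 0.0
n=6.2 [0.057, -1.289, 0.009] [0.0011, -0.0012, 0.2309]
n=2.6 [0.0, -0.0, 0.55] [0.0, 0.0, 0.0]
```

View pics/s1.png

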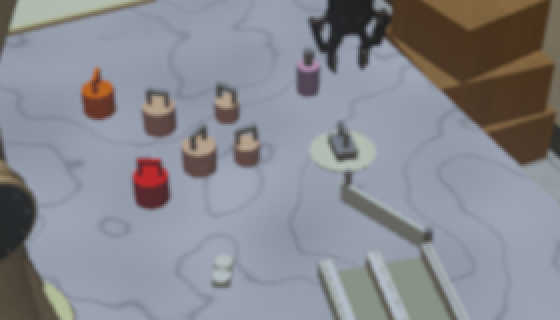

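The side crop shows the pill case sitting flat on the dish at (342,148), and the jars undisturbed.

```bash
python3 -m inch '[[[0.03,-0.2,0,0,0,0],[0.03,-0.4,0,0,0,0],[0.03,-0.6,0,0,0,0],[0.03,-0.645,0,0,0,0]]]'
python3 -m inch '[[[0.027,-0.2,0,0,0,0.04],[0.027,-0.4,0,0,0,0.1],[0.027,-0.6,0,0,0,0.2],[0.027,-0.645,0,0,0,0.231],[0.027,-0.645,0,0,0,0.231],[0.027,-0.645,0,0,0,0.231],[0.027,-0.645,0,0,0,0.231]]]'
python3 - <<'E'
from h import *
c=cam("wrist");im=r.grab_frame("wrist");cv2.imwrite("pics/w3.png",im[:,:,::-1])
print(r.sense()["eef_pos"])
hsv=cv2.cvtColor(im,cv2.COLOR_RGB2HSV);print([im[v,u].tolist() for u,v in((280,250),(250,200))])
pick([429.9,225.2],.614,64)
E
```

```text
clock: 8.15
eef_pos: [545.3, 189.9, 172.3]
tcp_rot: [-3.134, 0.004, 1.34]
contact_force: [0.4, 0.8, -0.8]
opening: 0.496
grasp_force: 0.0
clock: 8.73
eef_pos: [427.2, 224.6, 173.9]
tcp_rot: [-3.141, 0.002, 0.61]
contact_force: [1.0, 0.2, 0.4]
opening: 0.5
grasp_force: 0.0
[427.4374808  224.5186287  173.95925973]
[[181, 195, 210], [210, 223, 202]]
n=0.1 [0.012, 0.004, -0.005] [-0.0001, 0.0007, 0.0006]
n=2.7 [0.0, -0.0, 0.555] [0.0, 0.0, 0.0]
```

View pics/w3.png

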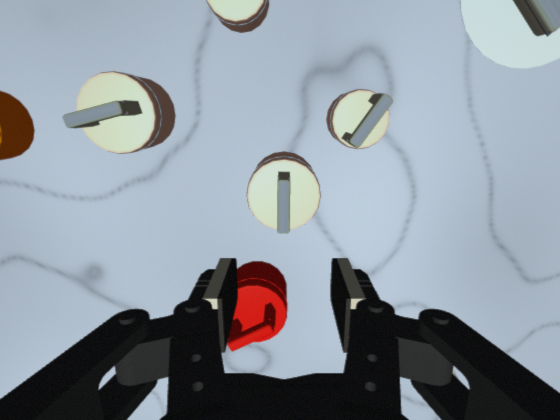

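The wrist view shows the first large jar's handle lined up at column 284, rows 172–233. I'll descend, grip and lift.

```bash
python3 -m inch '[[[0.01,0.0,0.15,0,0,0],[0.01,0.0,0.3,0,0,0],[0.01,0,0.42,0,0,0],[0.01,0,0.5,0,0,0],[0.01,0,0.55,0,0,0],[0.01,0,0.55,0,0,0]]]'
python3 -m inch '[[[0,0,0,0,0,0],[0,0,0,0,0,0],[0,0,0,0,0,0],[0,0,0,0,0,0],[0,0,0,0,0,0]]]' -1 50
python3 -m inch '[[[0,0,-0.2,0,0,0],[0,0,-0.4,0,0,0],[0,0,-0.6,0,0,0],[0,0,-0.6,0,0,0],[0,0,-0.6,0,0,0]]]'
python3 - <<'E'
from h import *
s=r.sense();p=cub(73,42);w=LYAW+np.pi;z=s["eef_pos"][2]
print(p,w);plan([(*p,z,s["tcp_rot"][2]),(*p,z,w),(*p,67,w)])
E
```

```text
clock: 9.28
eef_pos: [428.4, 225.0, 62.7]
tcp_rot: [-3.141, 0.004, 0.616]
contact_force: [-0.4, -0.8, 0.0]
opening: 0.497
grasp_force: 0.0
clock: 9.7
eef_pos: [430.4, 226.4, 66.0]
tcp_rot: [3.141, -0.002, 0.614]
contact_force: [-0.8, 2.0, 4.0]
opening: 0.087
grasp_force: 51.6
clock: 10.12
eef_pos: [431.1, 226.6, 187.4]
tcp_rot: [3.141, -0.005, 0.614]
contact_force: [0.1, -0.5, -2.4]
opening: 0.088
grasp_force: 50.8
[ 578.94649637 -305.70511646] 1.3429459175223162
n=13.2 [-0.929, 2.602, -0.003] [0.0003, -0.0017, -0.0]
n=5.8 [0.0, 0.0, 0.0] [0.0, 0.0, -0.2321]
n=2.9 [0.0, -0.0, 0.602] [0.0, 0.0, 0.0]
```

```bash
python3 -m inch '[[[-0.06,0.17,0,0,0,0],[-0.13,0.36,0,0,0,0],[-0.2,0.56,0,0,0,0],[-0.27,0.75,0,0,0,0],[-0.31,0.867,0,0,0,0],[-0.31,0.867,0,0,0,0]]]'
python3 -m inch '[[[-0.06,0.17,0,0,0,0],[-0.13,0.36,0,0,0,0],[-0.2,0.56,0,0,0,0],[-0.27,0.75,0,0,0,0],[-0.31,0.867,0,0,0,0],[-0.31,0.867,0,0,0,0]]]'
python3 -m inch '[[[-0.06,0.17,0,0,0,-0.035],[-0.13,0.36,0,0,0,-0.07],[-0.2,0.56,0,0,0,-0.1],[-0.27,0.75,0,0,0,-0.14],[-0.31,0.867,0,0,0,-0.18],[-0.31,0.867,0,0,0,-0.21],[-0.31,0.867,0,0,0,-0.232],[-0.31,0.867,0,0,0,-0.232]]]'
python3 - <<'E'
from h import *
s=r.sense();p=cub(73,42);w=LYAW+np.pi
plan([(*p,110,w),(*p,69,w)])
E
```

```text
clock: 10.62
eef_pos: [478.7, 44.5, 183.4]
tcp_rot: [3.141, 0.003, 0.611]
contact_force: [0.2, 0.5, -3.3]
opening: 0.095
grasp_force: 50.8
clock: 11.12
eef_pos: [528.5, -132.8, 183.4]
tcp_rot: [3.141, 0.001, 0.611]
contact_force: [0.3, 0.6, -2.7]
opening: 0.09
grasp_force: 50.8
clock: 11.78
eef_pos: [576.2, -305.7, 182.7]
tcp_rot: [-3.138, -0.001, 1.345]
contact_force: [-0.5, 0.4, -3.7]
opening: 0.092
grasp_force: 50.8
n=1.7 [0.002, 0.015, 0.363] [-0.0011, -0.0004, 0.0007]
n=1.0 [0.0, -0.0, 0.205] [0.0, 0.0, 0.0]
```

```bash
python3 -m inch '[[[0.002,0.015,0.15,0,0,0],[0.002,0.015,0.3,0,0,0],[0.002,0.015,0.363,0,0,0],[0.002,0.015,0.363,0,0,0],[0.002,0.015,0.363,0,0,0]]]'
python3 - <<'E'
from h import *
c=cam("wrist");im=r.grab_frame("wrist").astype(int);cv2.imwrite("pics/w4.png",im[:,:,::-1])
for v in (20,50,80,110,140):
    row=im[v,60:520]; w=((row.sum(1)>560)&(row[:,2]>=row[:,0])&(row[:,2]-row[:,1]>-3)).astype(int)
    e=np.flatnonzero(np.diff(w))+60.5
    xy=ray(c,[[u,v] for u in e],33.)-C0
    print(v,[(round(a),round(float(b),1)) for a,b in zip(e,xy@EY)],(xy@EX)[:1].round())
s=r.sense();p=cub(73,42);print(s["eef_pos"],(s["eef_pos"][:2]-C0)@EX,(s["eef_pos"][:2]-C0)@EY)
E
```

```text
clock: 12.2
eef_pos: [579.8, -305.9, 111.8]
tcp_rot: [-3.139, -0.001, 1.342]
contact_force: [-0.0, -0.1, -2.0]
opening: 0.091
grasp_force: 50.8
20 [(68, -82.2), (70, -80.5), (92, -68.3), (192, -10.4), (212, 1.7), (216, 3.4), (224, 8.6), (348, 79.6), (356, 84.8), (360, 87.1), (372, 93.5)] [-49.]
50 [(60, -89.3), (72, -82.8), (76, -80.4), (96, -68.0), (194, -10.6), (214, 1.3), (216, 3.0), (226, 8.4), (346, 79.8), (356, 85.1), (358, 86.9), (370, 93.4)] [-33.]
80 [(66, -89.4), (76, -82.8), (80, -80.3), (100, -68.2), (196, -10.7), (216, 1.4), (218, 2.6), (226, 8.1), (346, 80.0), (354, 84.9), (358, 87.3), (368, 93.9)] [-17.]
110 [(70, -89.6), (82, -82.8), (86, -80.3), (104, -68.5), (198, -10.8), (216, 1.0), (220, 2.9), (228, 8.4), (344, 79.6), (352, 84.6), (356, 87.1), (366, 93.9), (388, 107.5), (390, 108.1), (392, 109.9), (394, 111.2), (398, 113.0), (398, 113.6), (402, 116.1), (404, 117.3), (412, 121.7), (412, 122.3), (424, 129.7), (426, 130.3), (430, 132.8), (430, 133.4), (432, 134.7), (434, 135.3), (436, 136.5), (438, 137.7), (440, 139.0), (440, 139.6), (442, 140.8), (444, 141.4), (446, 142.7), (448, 143.9), (448, 144.5), (450, 145.2), (450, 145.8), (452, 147.0), (454, 147.6), (460, 151.3), (460, 151.9), (468, 156.3), (492, 171.7), (514, 184.7), (514, 185.3)] [1.]
140 [(76, -89.8), (86, -82.8), (90, -80.9), (110, -68.1), (200, -10.9), (218, 1.2), (222, 3.1), (230, 8.1), (342, 79.8), (350, 84.9), (354, 86.8), (386, 107.1), (386, 107.7), (452, 148.9), (474, 162.8)] [19.]
[ 580.65014485 -306.48374672  113.08152613] 73.37918378304171 43.83436716135574[ WARN:0@0.697] global loadsave.cpp:1063 imwrite_ Unsupported depth image for selected encoder is fallbacked to CV_8U.
```

View pics/w4.png

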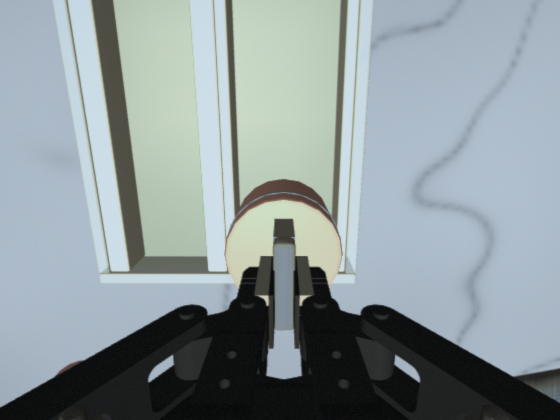

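The jar hangs over the back of the wide lane, centred between the rails to about 1 mm, so I'll lower it and release.

```bash
sed -i 's/+0.8\*EY/+1.7*EY/' h.py
python3 -m inch '[[[0,0,0.06,0,0,0],[0,0,0.12,0,0,0],[0,0,0.17,0,0,0],[0,0,0.2,0,0,0],[0,0,0.215,0,0,0],[0,0,0.215,0,0,0]]]'
python3 -m inch '[[[0,0,0.01,0,0,0],[0,0,0.015,0,0,0],[0,0,0.015,0,0,0]]]'
```

```text
clock: 12.75
eef_pos: [580.1, -306.8, 69.4]
tcp_rot: [-3.141, -0.0, 1.342]
contact_force: [-0.2, -0.1, -2.4]
opening: 0.091
grasp_force: 50.8
clock: 13.0
eef_pos: [580.7, -307.3, 69.1]
tcp_rot: [3.14, 0.001, 1.342]
contact_force: [-8.5, 2.3, 22.4]
opening: 0.092
grasp_force: 54.0
```

```bash
python3 -m inch '[[[0,0,0,0,0,0],[0,0,0,0,0,0],[0,0,0,0,0,0]]]' 0.0
python3 -m inch '[[[0,0,-0.1,0,0,0],[0,0,-0.25,0,0,0],[0,0,-0.4,0,0,0],[0,0,-0.53,0,0,0],[0,0,-0.53,0,0,0],[0,0,-0.53,0,0,0]]]'
python3 - <<'E'
from h import *
s=r.sense();p=[412.2,364];w=near(2.333,p)
plan([(*p,175,s["tcp_rot"][2]),(*p,175,w),(*p,64,w)])
E
```

```text
clock: 13.25
eef_pos: [580.5, -306.8, 66.5]
tcp_rot: [3.141, 0.0, 1.342]
contact_force: [0.0, 0.4, -0.9]
opening: 0.492
grasp_force: 0.0
clock: 13.75
eef_pos: [581.3, -307.2, 174.0]
tcp_rot: [3.138, 0.001, 1.343]
contact_force: [0.1, -0.1, -0.6]
opening: 0.501
grasp_force: 0.0
n=16.6 [3.078, -1.583, -0.013] [0.001, 0.0003, 0.0]
n=7.9 [0.0, 0.0, 0.0] [0.0, 0.0, -0.3153]
n=2.7 [0.0, -0.0, 0.555] [0.0, 0.0, 0.0]
```

```bash
python3 -m inch '[[[0.17,-0.09,0,0,0,0],[0.36,-0.18,0,0,0,0],[0.77,-0.396,0,0,0,0],[0.77,-0.396,0,0,0,0],[0.77,-0.396,0,0,0,0]]]'
python3 -m inch '[[[0.77,-0.396,0,0,0,0],[0.77,-0.396,0,0,0,0],[0.77,-0.396,0,0,0,0],[0.77,-0.396,0,0,0,0],[0.77,-0.396,0,0,0,0]]]'
python3 -m inch '[[[0.77,-0.396,0,0,0,0],[0.77,-0.396,0,0,0,0],[0.77,-0.396,0,0,0,0],[0.77,-0.396,0,0,0,0],[0.77,-0.396,0,0,0,0]]]'
python3 -m inch '[[[0.77,-0.396,0,0,0,-0.03],[0.77,-0.396,0,0,0,-0.07],[0.77,-0.396,0,0,0,-0.11],[0.77,-0.396,0,0,0,-0.15],[0.77,-0.396,0,0,0,-0.19],[0.77,-0.396,0,0,0,-0.23],[0.77,-0.396,0,0,0,-0.27],[0.77,-0.396,0,0,0,-0.315]]]'
python3 -m inch '[[[0,0,0,0,0,0],[0,0,0,0,0,0],[0,0,0,0,0,0]]]'
cat >> h.py <<'E'
def hand(c,im,z,tool=True): # handles in the wrist view: grey bars -> world centre (top plane z), yaw
    return
def bars(): # grey bars seen by the wrist camera on cream lids: world position and yaw, both lid heights
    c=cam("wrist"); im=r.grab_frame("wrist"); out=[]
    f=im.astype(int); cream=((f[:,:,1]-f[:,:,2]>8)&(f.sum(2)>480)&(abs(f[:,:,0]-f[:,:,1])<35)).astype(np.uint8)
    for k in cv2.findContours(cream,0,1)[0]:
        hull=cv2.convexHull(k)
        if cv2.contourArea(hull)<1500: continue
        (u,v),(a,b),_=cv2.minAreaRect(hull); q=[ray(c,[u,v],z)[0] for z in (52,40)]
        D=[np.ptp(ray(c,hull[:,0],z),axis=0).round() for z in (52,40)]
        print("lid",(round(u),round(v)),"as large",q[0].round(1),D[0],"as small",q[1].round(1),D[1])
    return im
E
python3 - <<'E'
from h import *
im=bars();cv2.imwrite("pics/w5.png",im[:,:,::-1])
s=r.sense();print(s["eef_pos"],s["tcp_rot"])
E
```

```text
clock: 14.17
eef_pos: [534.6, -134.0, 170.5]
tcp_rot: [-3.136, -0.002, 1.344]
contact_force: [0.2, -0.4, -0.5]
opening: 0.5
grasp_force: 0.0
clock: 14.58
eef_pos: [493.1, 33.5, 171.1]
tcp_rot: [-3.138, -0.001, 1.345]
contact_force: [-0.8, -0.1, 0.2]
opening: 0.496
grasp_force: 0.0
clock: 15.0
eef_pos: [452.0, 201.3, 171.6]
tcp_rot: [-3.14, -0.001, 1.345]
contact_force: [-0.6, -0.5, 0.0]
opening: 0.501
grasp_force: 0.0
clock: 15.67
eef_pos: [411.0, 364.5, 171.1]
tcp_rot: [-3.14, 0.0, 2.319]
contact_force: [0.7, -0.6, -0.2]
opening: 0.501
grasp_force: 0.0
clock: 15.92
eef_pos: [411.3, 364.5, 171.9]
tcp_rot: [-3.141, 0.0, 2.307]
contact_force: [0.3, -0.2, -0.3]
opening: 0.5
grasp_force: 0.0
lid (288, 202) as large [411.  367.9] [57. 58.] as small [413.3 365.6] [60. 60.]
[411.27031973 364.53533962 172.05636905] [-3.14093097e+00  9.56703735e-05  2.30790252e+00]
```

View pics/w5.png

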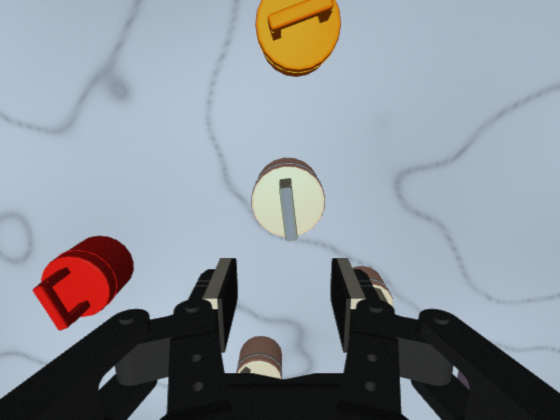

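The handle sits at column ~288, rows 180–240, turned about 0.1 rad, so I'll correct slightly while descending.

```bash
python3 -m inch '[[[0.005,0.01,0.15,0,0,-0.03],[0.005,0.01,0.3,0,0,-0.03],[0.005,0.01,0.42,0,0,-0.03],[0.005,0.01,0.5,0,0,-0.03],[0.005,0.01,0.54,0,0,-0.03],[0.005,0.01,0.54,0,0,-0.03]]]'
python3 -m inch '[[[0,0,0,0,0,0],[0,0,0,0,0,0],[0,0,0,0,0,0],[0,0,0,0,0,0],[0,0,0,0,0,0]]]' -1 50
python3 -m inch '[[[0,0,-0.2,0,0,0],[0,0,-0.4,0,0,0],[0,0,-0.6,0,0,0],[0,0,-0.6,0,0,0],[0,0,-0.6,0,0,0]]]'
python3 - <<'E'
from h import *
s=r.sense();p=cub(-5,42);w=LYAW+np.pi;z=s["eef_pos"][2]
plan([(*p,z,s["tcp_rot"][2]),(*p,z,w),(*p,67,w)])
E
```

```text
clock: 16.47
eef_pos: [411.1, 366.1, 62.8]
tcp_rot: [-3.139, -0.0, 2.404]
contact_force: [-0.7, -0.1, 0.6]
opening: 0.499
grasp_force: 0.0
clock: 16.88
eef_pos: [412.7, 367.8, 65.9]
tcp_rot: [3.139, 0.0, 2.406]
contact_force: [0.4, -1.4, 7.2]
opening: 0.089
grasp_force: 49.7
clock: 17.3
eef_pos: [413.1, 368.1, 187.2]
tcp_rot: [3.136, 0.001, 2.406]
contact_force: [0.4, -0.1, -1.9]
opening: 0.09
grasp_force: 49.4
n=15.0 [-2.689, -1.599, -0.007] [0.0018, 0.0002, 0.0]
n=8.5 [0.0, 0.0, 0.0] [-0.0, -0.0, 0.3384]
n=2.9 [0.0, -0.0, 0.601] [0.0, 0.0, 0.0]
```

```bash
python3 -m inch '[[[-0.16,-0.1,0,0,0,0],[-0.34,-0.2,0,0,0,0],[-0.672,-0.4,0,0,0,0],[-0.672,-0.4,0,0,0,0],[-0.672,-0.4,0,0,0,0]]]'
python3 -m inch '[[[-0.17,-0.1,0,0,0,0],[-0.34,-0.2,0,0,0,0],[-0.672,-0.4,0,0,0,0],[-0.672,-0.4,0,0,0,0],[-0.672,-0.4,0,0,0,0]]]'
python3 -m inch '[[[-0.17,-0.1,0,0,0,0],[-0.34,-0.2,0,0,0,0],[-0.672,-0.4,0,0,0,0],[-0.672,-0.4,0,0,0,0],[-0.672,-0.4,0,0,0,0]]]'
python3 -m inch '[[[-0.17,-0.1,0,0,0,0.03],[-0.34,-0.2,0,0,0,0.07],[-0.5,-0.3,0,0,0,0.11],[-0.672,-0.4,0,0,0,0.15],[-0.672,-0.4,0,0,0,0.19],[-0.672,-0.4,0,0,0,0.23],[-0.672,-0.4,0,0,0,0.27],[-0.672,-0.4,0,0,0,0.3]]]'
python3 -m inch '[[[0,0,0,0,0,0.038],[0,0,0,0,0,0.038],[0,0,0,0,0,0.038]]]'
python3 - <<'E'
from h import *
p=cub(-5,42);w=LYAW+np.pi;plan([(*p,110,w),(*p,69,w)])
E
```

```text
clock: 17.72
eef_pos: [457.5, 212.0, 182.6]
tcp_rot: [-3.137, 0.0, 2.403]
contact_force: [-1.1, 0.9, -4.0]
opening: 0.092
grasp_force: 49.4
clock: 18.13
eef_pos: [504.2, 63.1, 183.0]
tcp_rot: [-3.139, 0.0, 2.403]
contact_force: [-0.2, 0.4, -2.1]
opening: 0.096
grasp_force: 49.4
clock: 18.55
eef_pos: [550.8, -86.2, 183.1]
tcp_rot: [-3.14, 0.001, 2.403]
contact_force: [0.4, 0.8, -1.8]
opening: 0.086
grasp_force: 49.4
clock: 19.22
eef_pos: [594.8, -230.3, 182.2]
tcp_rot: [-3.138, -0.001, 1.456]
contact_force: [0.0, -1.4, -1.9]
opening: 0.091
grasp_force: 49.5
clock: 19.47
eef_pos: [595.1, -230.2, 183.0]
tcp_rot: [-3.139, -0.0, 1.348]
contact_force: [0.2, 0.8, -2.7]
opening: 0.092
grasp_force: 49.4
n=1.8 [0.004, 0.011, 0.365] [-0.0007, -0.0001, 0.0016]
n=1.0 [0.0, -0.0, 0.205] [0.0, 0.0, 0.0]
```

```bash
python3 -m inch '[[[0.004,0.011,0.12,0,0,0.0016],[0.004,0.011,0.24,0,0,0.0016],[0.004,0.011,0.36,0,0,0.0016],[0.004,0.011,0.46,0,0,0.0016],[0.004,0.011,0.52,0,0,0.0016],[0.004,0.011,0.56,0,0,0.0016],[0.004,0.011,0.57,0,0,0.0016],[0.004,0.011,0.575,0,0,0.0016]]]'
python3 -m inch '[[[0,0,0.005,0,0,0],[0,0,0.005,0,0,0]]]'
python3 -m inch '[[[0,0,0,0,0,0],[0,0,0,0,0,0],[0,0,0,0,0,0]]]' 0.0
python3 -m inch '[[[0,0,-0.1,0,0,0],[0,0,-0.25,0,0,0],[0,0,-0.4,0,0,0],[0,0,-0.53,0,0,0],[0,0,-0.53,0,0,0],[0,0,-0.53,0,0,0]]]'
python3 - <<'E'
from h import *
s=r.sense();p=[512.5,211.5];w=near(3.21,p);print(w)
plan([(*p,175,s["tcp_rot"][2]),(*p,175,w),(*p,52,w)])
E
```

```text
clock: 20.13
eef_pos: [598.3, -230.6, 69.6]
tcp_rot: [-3.142, -0.0, 1.34]
contact_force: [-1.0, 0.2, -2.3]
opening: 0.093
grasp_force: 49.4
clock: 20.3
eef_pos: [598.8, -230.9, 69.4]
tcp_rot: [3.14, 0.0, 1.34]
contact_force: [-0.1, 0.2, -1.8]
opening: 0.091
grasp_force: 49.4
clock: 20.55
eef_pos: [598.6, -230.9, 69.3]
tcp_rot: [3.14, 0.0, 1.339]
contact_force: [1.0, 0.3, -0.1]
opening: 0.494
grasp_force: 0.0
clock: 21.05
eef_pos: [599.3, -231.1, 176.7]
tcp_rot: [3.137, 0.001, 1.339]
contact_force: [0.2, -0.3, 0.2]
opening: 0.494
grasp_force: 0.0
3.21
n=10.8 [2.054, -0.93, 0.004] [0.0013, 0.0002, 0.0]
n=15.0 [0.0, 0.0, 0.0] [-0.0, 0.0, -0.5955]
n=2.9 [0.0, -0.0, 0.615] [0.0, 0.0, 0.0]
```

```bash
python3 -m inch '[[[0.17,-0.08,0,0,0,0],[0.685,-0.31,0,0,0,0],[0.685,-0.31,0,0,0,0],[0.685,-0.31,0,0,0,0],[0.685,-0.31,0,0,0,0]]]'
python3 -m inch '[[[0.17,-0.08,0,0,0,0],[0.685,-0.31,0,0,0,0],[0.685,-0.31,0,0,0,0],[0.685,-0.31,0,0,0,0],[0.685,-0.31,0,0,0,0]]]'
python3 -m inch '[[[0.17,-0.08,0,0,0,0.04],[0.685,-0.31,0,0,0,0.2],[0.685,-0.31,0,0,0,0.2],[0.685,-0.31,0,0,0,0.2],[0.685,-0.31,0,0,0,0.2],[0.685,-0.31,0,0,0,0.2],[0.685,-0.31,0,0,0,0.2]]]'
python3 -m inch '[[[0,0,0,0,0,0.2],[0,0,0,0,0,0.2],[0,0,0,0,0,0.2],[0,0,0,0,0,0.2],[0,0,0,0,0,0.2],[0,0,0,0,0,0.2],[0,0,0,0,0,0.2]]]'
python3 - <<'E'
from h import *
im=bars();cv2.imwrite("pics/w6.png",im[:,:,::-1])
s=r.sense();print(s["eef_pos"],s["tcp_rot"])
E
```

```text
clock: 21.47
eef_pos: [566.8, -78.4, 173.1]
tcp_rot: [-3.138, -0.001, 1.342]
contact_force: [0.3, 0.6, -0.9]
opening: 0.502
grasp_force: 0.0
clock: 21.88
eef_pos: [538.6, 68.5, 173.4]
tcp_rot: [-3.139, -0.001, 1.342]
contact_force: [1.0, 0.5, -0.1]
opening: 0.5
grasp_force: 0.0
clock: 22.47
eef_pos: [511.0, 212.2, 173.5]
tcp_rot: [-3.141, 0.001, 0.71]
contact_force: [0.1, 0.3, -0.2]
opening: 0.5
grasp_force: 0.0
clock: 23.05
eef_pos: [511.5, 211.2, 174.0]
tcp_rot: [3.141, 0.001, 0.087]
contact_force: [-0.3, 0.6, 0.5]
opening: 0.497
grasp_force: 0.0
lid (283, 194) as large [519.  211.3] [41. 42.] as small [516.  211.1] [43. 43.]
lid (125, 157) as large [538.3 335. ] [42. 41.] as small [536.2 340.4] [43. 43.]
[511.48977439 211.4114916  174.09887375] [3.14130089e+00 5.45524719e-04 8.71753538e-02]
```

View pics/w6.png

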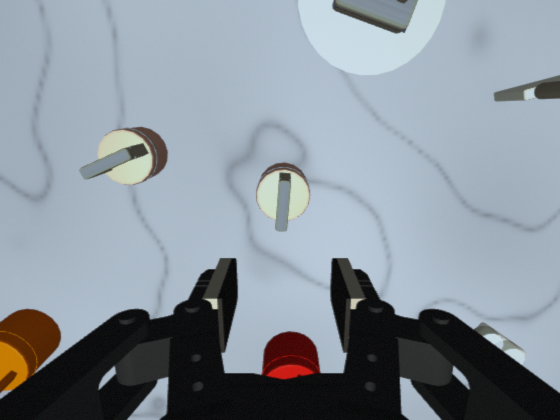

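The small jar's handle is centred at column 283, rows 175–230, and the other small jar's lid is at about (536,340) mm.

```bash
python3 -m inch '[[[0.012,0,0.15,0,0,0.01],[0.012,0,0.3,0,0,0.01],[0.012,0,0.42,0,0,0.01],[0.012,0,0.53,0,0,0.01],[0.012,0,0.58,0,0,0.01],[0.012,0,0.61,0,0,0.01],[0.012,0,0.61,0,0,0.01]]]'
python3 -m inch '[[[0,0,0,0,0,0],[0,0,0,0,0,0],[0,0,0,0,0,0],[0,0,0,0,0,0],[0,0,0,0,0,0]]]' -1 50
python3 -m inch '[[[0,0,-0.2,0,0,0],[0,0,-0.4,0,0,0],[0,0,-0.64,0,0,0],[0,0,-0.64,0,0,0],[0,0,-0.64,0,0,0]]]'
python3 - <<'E'
from h import *
s=r.sense();p=cub(73,-42);w=LYAW+np.pi;z=s["eef_pos"][2]
plan([(*p,z,s["tcp_rot"][2]),(*p,z,w),(*p,55,w)])
E
```

```text
clock: 23.68
eef_pos: [513.5, 212.0, 51.7]
tcp_rot: [3.141, 0.001, 0.053]
contact_force: [0.3, -0.1, -0.9]
opening: 0.495
grasp_force: 0.0
clock: 24.1
eef_pos: [514.9, 212.7, 53.8]
tcp_rot: [-3.141, -0.003, 0.051]
contact_force: [0.8, 0.5, 7.3]
opening: 0.091
grasp_force: 50.4
clock: 24.52
eef_pos: [515.7, 213.1, 184.0]
tcp_rot: [-3.139, -0.006, 0.051]
contact_force: [-0.0, 0.4, -1.6]
opening: 0.094
grasp_force: 49.4
n=12.0 [-0.217, 2.493, -0.007] [-0.0007, -0.002, 0.0]
n=10.3 [0.0, 0.0, 0.0] [-0.0, 0.0, -0.4112]
n=3.1 [0.0, -0.0, 0.645] [0.0, 0.0, 0.0]
```

```bash
python3 -m inch '[[[-0.02,0.17,0,0,0,0],[-0.04,0.36,0,0,0,0],[-0.072,0.831,0,0,0,0],[-0.072,0.831,0,0,0,0],[-0.072,0.831,0,0,0,0],[-0.072,0.831,0,0,0,0]]]'
python3 -m inch '[[[-0.02,0.17,0,0,0,0],[-0.04,0.36,0,0,0,0],[-0.072,0.831,0,0,0,0],[-0.072,0.831,0,0,0,0],[-0.072,0.831,0,0,0,0],[-0.072,0.831,0,0,0,0]]]'
python3 -m inch '[[[-0.02,0.17,0,0,0,-0.03],[-0.04,0.36,0,0,0,-0.07],[-0.072,0.6,0,0,0,-0.11],[-0.072,0.831,0,0,0,-0.15],[-0.072,0.831,0,0,0,-0.19],[-0.072,0.831,0,0,0,-0.22],[-0.072,0.831,0,0,0,-0.22],[-0.072,0.831,0,0,0,-0.22]]]'
python3 -m inch '[[[0,0,0,0,0,-0.19],[0,0,0,0,0,-0.19],[0,0,0,0,0,-0.19],[0,0,0,0,0,-0.19],[0,0,0,0,0,-0.19],[0,0,0,0,0,-0.19],[0,0,0,0,0,-0.19]]]'
python3 - <<'E'
from h import *
p=cub(73,-42);w=LYAW+np.pi;plan([(*p,110,w),(*p,56.8,w)])
E
```

```text
clock: 25.02
eef_pos: [506.5, 42.8, 178.8]
tcp_rot: [3.141, 0.003, 0.048]
contact_force: [0.1, -0.5, -1.6]
opening: 0.09
grasp_force: 49.4
clock: 25.52
eef_pos: [501.7, -122.7, 179.4]
tcp_rot: [-3.141, 0.001, 0.048]
contact_force: [-0.8, 0.7, -0.6]
opening: 0.09
grasp_force: 49.5
clock: 26.18
eef_pos: [496.3, -286.0, 179.5]
tcp_rot: [-3.14, -0.0, 0.739]
contact_force: [0.6, 0.1, -2.1]
opening: 0.089
grasp_force: 49.5
clock: 26.77
eef_pos: [496.4, -286.3, 180.2]
tcp_rot: [-3.141, -0.0, 1.335]
contact_force: [-0.2, 0.1, -0.3]
opening: 0.093
grasp_force: 49.5
n=1.7 [-0.002, 0.009, 0.351] [-0.0002, -0.0001, -0.0026]
n=1.3 [0.0, -0.0, 0.266] [0.0, 0.0, 0.0]
```

Now I'll lower to 110 mm and check the lane edges numerically before the final descent.

```bash
python3 -m inch '[[[-0.002,0.009,0.15,0,0,-0.0026],[-0.002,0.009,0.3,0,0,-0.0026],[-0.002,0.009,0.351,0,0,-0.0026],[-0.002,0.009,0.351,0,0,-0.0026],[-0.002,0.009,0.351,0,0,-0.0026]]]'
python3 - <<'E'
from h import *
c=cam("wrist");im=r.grab_frame("wrist").astype(int)
for v in (20,80,140):
    row=im[v,60:500]; w=((row.sum(1)>560)&(row[:,2]>=row[:,0])&(row[:,2]-row[:,1]>-3)).astype(int)
    e=np.flatnonzero(np.diff(w))+60.5; b=(ray(c,[[u,v] for u in e],33.)-C0)@EY
    print(v,b[(b>-75)&(b<15)].round(1))
s=r.sense();print(s["eef_pos"],(s["eef_pos"][:2]-C0)@EX,(s["eef_pos"][:2]-C0)@EY)
E
```

```text
clock: 27.18
eef_pos: [497.8, -288.2, 110.3]
tcp_rot: [-3.14, -0.0, 1.345]
contact_force: [-0.4, -0.3, -1.4]
opening: 0.092
grasp_force: 49.5
20 [-69.9 -12.    0.    1.8   6.9]
80 [-69.4 -12.4  -0.4   1.4   6.8]
140 [-70.2 -12.2  -0.2   1.7   6.7]
[ 498.41702302 -288.75641304  111.25791034] 74.43283313618066 -41.18123488824741
```

```bash
python3 -m inch '[[[0,0.002,0.08,0,0,0],[0,0.002,0.15,0,0,0],[0,0.002,0.21,0,0,0],[0,0.002,0.25,0,0,0],[0,0.002,0.268,0,0,0],[0,0.002,0.272,0,0,0],[0,0.002,0.272,0,0,0]]]'
python3 -m inch '[[[0,0,0,0,0,0],[0,0,0,0,0,0],[0,0,0,0,0,0]]]' 0.0
python3 -m inch '[[[0,0,-0.1,0,0,0],[0,0,-0.25,0,0,0],[0,0,-0.4,0,0,0],[0,0,-0.59,0,0,0],[0,0,-0.59,0,0,0],[0,0,-0.59,0,0,0]]]'
python3 - <<'E'
from h import *
s=r.sense();p=[534.5,339.8];w=near(2.03,p);print(w)
plan([(*p,175,s["tcp_rot"][2]),(*p,175,w),(*p,52,w)])
E
```

```text
clock: 27.82
eef_pos: [498.5, -289.0, 56.9]
tcp_rot: [3.141, 0.0, 1.347]
contact_force: [-1.6, 1.0, 2.8]
opening: 0.092
grasp_force: 50.0
clock: 28.07
eef_pos: [498.6, -289.0, 56.3]
tcp_rot: [3.141, 0.0, 1.347]
contact_force: [0.1, -0.3, 0.5]
opening: 0.494
grasp_force: 0.0
clock: 28.57
eef_pos: [499.7, -289.7, 176.4]
tcp_rot: [3.137, 0.002, 1.347]
contact_force: [-1.0, -0.7, -0.4]
opening: 0.497
grasp_force: 0.0
2.03
n=15.1 [3.108, -0.528, -0.0] [0.0016, 0.0005, 0.0]
n=5.5 [0.0, 0.0, 0.0] [-0.0, 0.0, -0.2174]
n=2.9 [0.0, -0.0, 0.615] [0.0, 0.0, 0.0]
```

4 calls of (0.777, -0.132).

```bash
python3 -m inch '[[[0.17,-0.03,0,0,0,0],[0.777,-0.132,0,0,0,0],[0.777,-0.132,0,0,0,0],[0.777,-0.132,0,0,0,0],[0.777,-0.132,0,0,0,0]]]'
python3 -m inch '[[[0.777,-0.132,0,0,0,0],[0.777,-0.132,0,0,0,0],[0.777,-0.132,0,0,0,0],[0.777,-0.132,0,0,0,0],[0.777,-0.132,0,0,0,0]]]'
python3 -m inch '[[[0.777,-0.132,0,0,0,0],[0.777,-0.132,0,0,0,0],[0.777,-0.132,0,0,0,0],[0.777,-0.132,0,0,0,0],[0.777,-0.132,0,0,0,0]]]'
python3 -m inch '[[[0.17,-0.03,0,0,0,-0.04],[0.777,-0.132,0,0,0,-0.217],[0.777,-0.132,0,0,0,-0.217],[0.777,-0.132,0,0,0,-0.217],[0.777,-0.132,0,0,0,-0.217],[0.777,-0.132,0,0,0,-0.217],[0.777,-0.132,0,0,0,-0.217],[0.777,-0.132,0,0,0,-0.217]]]'
python3 - <<'E'
from h import *
im=bars();f=im.astype(int)
s=r.sense();print(s["eef_pos"],s["tcp_rot"])
# grey bar near the lid
g=((abs(f[:,:,0]-f[:,:,2])<45)&(f.sum(2)<470)&(f.sum(2)>250)).astype(np.uint8); g[:, :230]=0; g[:,340:]=0; g[:150]=0; g[250:]=0
k=max(cv2.findContours(g,0,1)[0],key=cv2.contourArea); print(cv2.minAreaRect(k),cv2.fitLine(k,2,0,.01,.01).ravel())
E
```

```text
clock: 28.98
eef_pos: [505.6, -125.6, 172.4]
tcp_rot: [-3.138, -0.002, 1.35]
contact_force: [-0.4, 0.3, 0.6]
opening: 0.501
grasp_force: 0.0
clock: 29.4
eef_pos: [515.0, 30.6, 172.7]
tcp_rot: [-3.14, -0.001, 1.35]
contact_force: [-0.6, 0.1, 0.2]
opening: 0.498
grasp_force: 0.0
clock: 29.82
eef_pos: [524.4, 187.8, 172.8]
tcp_rot: [-3.141, -0.001, 1.35]
contact_force: [-0.1, -1.0, 0.5]
opening: 0.499
grasp_force: 0.0
clock: 30.48
eef_pos: [532.7, 339.7, 172.7]
tcp_rot: [-3.14, 0.0, 2.026]
contact_force: [-0.4, 0.1, 0.2]
opening: 0.501
grasp_force: 0.0
lid (289, 198) as large [533.2 345.5] [41. 41.] as small [534.7 342.8] [43. 43.]
[532.8874412  339.64510012 173.01952826] [-3.14015479e+00  3.65760169e-04  2.02589611e+00]
((289.2697448730469, 205.40090942382812), (59.1546630859375, 12.448830604553223), 88.26429748535156) [3.8137559e-02 9.9927253e-01 2.8924445e+02 2.0480000e+02]
```

```bash
python3 -m inch '[[[0.01,0.012,0.15,0,0,-0.012],[0.01,0.012,0.3,0,0,-0.012],[0.01,0.012,0.42,0,0,-0.012],[0.01,0.012,0.53,0,0,-0.012],[0.01,0.012,0.58,0,0,-0.012],[0.01,0.012,0.605,0,0,-0.012],[0.01,0.012,0.605,0,0,-0.012]]]'
python3 -m inch '[[[0,0,0,0,0,0],[0,0,0,0,0,0],[0,0,0,0,0,0],[0,0,0,0,0,0],[0,0,0,0,0,0]]]' -1 50
python3 -m inch '[[[0,0,-0.2,0,0,0],[0,0,-0.4,0,0,0],[0,0,-0.64,0,0,0],[0,0,-0.64,0,0,0],[0,0,-0.64,0,0,0]]]'
python3 - <<'E'
from h import *
s=r.sense();p=cub(-5,-42);w=LYAW+np.pi;z=s["eef_pos"][2]
plan([(*p,z,s["tcp_rot"][2]),(*p,z,w),(*p,55,w)])
E
```

```text
clock: 31.12
eef_pos: [534.1, 342.9, 52.2]
tcp_rot: [-3.14, 0.0, 2.065]
contact_force: [-0.1, -0.5, 0.4]
opening: 0.502
grasp_force: 0.0
clock: 31.53
eef_pos: [535.3, 344.3, 54.4]
tcp_rot: [3.139, -0.0, 2.067]
contact_force: [-0.2, 0.3, 7.1]
opening: 0.089
grasp_force: 49.8
clock: 31.95
eef_pos: [536.0, 344.8, 184.9]
tcp_rot: [3.135, -0.0, 2.067]
contact_force: [0.2, 0.3, -2.2]
opening: 0.093
grasp_force: 49.3
n=13.3 [-2.396, -1.414, -0.011] [0.0022, -0.0002, -0.0]
n=5.8 [0.0, 0.0, 0.0] [-0.0, -0.0, 0.2304]
n=3.1 [0.0, -0.0, 0.649] [0.0, 0.0, 0.0]
```

```bash
python3 -m inch '[[[-0.16,-0.1,0,0,0,0],[-0.34,-0.2,0,0,0,0],[-0.8,-0.471,0,0,0,0],[-0.8,-0.471,0,0,0,0],[-0.8,-0.471,0,0,0,0],[-0.8,-0.471,0,0,0,0]]]'
python3 -m inch '[[[-0.17,-0.1,0,0,0,0],[-0.34,-0.2,0,0,0,0],[-0.8,-0.471,0,0,0,0],[-0.8,-0.471,0,0,0,0],[-0.8,-0.471,0,0,0,0],[-0.8,-0.471,0,0,0,0]]]'
python3 -m inch '[[[-0.17,-0.1,0,0,0,0.03],[-0.34,-0.2,0,0,0,0.07],[-0.5,-0.3,0,0,0,0.11],[-0.65,-0.38,0,0,0,0.15],[-0.8,-0.471,0,0,0,0.19],[-0.8,-0.471,0,0,0,0.23],[-0.8,-0.471,0,0,0,0.23],[-0.8,-0.471,0,0,0,0.23]]]'
python3 -m inch '[[[0,0,0,0,0,0],[0,0,0,0,0,0]]]'
python3 - <<'E'
from h import *
p=cub(-5,-42);w=LYAW+np.pi;plan([(*p,110,w),(*p,57.4,w)])
E
```

```text
clock: 32.45
eef_pos: [525.4, 153.4, 178.8]
tcp_rot: [-3.137, 0.0, 2.064]
contact_force: [-0.7, 0.8, -2.5]
opening: 0.097
grasp_force: 49.3
clock: 32.95
eef_pos: [519.4, -31.1, 179.2]
tcp_rot: [-3.139, -0.0, 2.064]
contact_force: [0.2, -0.5, -1.9]
opening: 0.092
grasp_force: 49.3
clock: 33.62
eef_pos: [513.5, -212.1, 179.5]
tcp_rot: [-3.139, -0.001, 1.347]
contact_force: [-0.1, 0.0, -1.6]
opening: 0.097
grasp_force: 49.3
clock: 33.78
eef_pos: [514.0, -211.6, 180.4]
tcp_rot: [-3.141, -0.0, 1.349]
contact_force: [-0.4, 0.3, -1.0]
opening: 0.089
grasp_force: 49.3
n=1.7 [0.004, 0.006, 0.352] [-0.0003, -0.0001, 0.0018]
n=1.3 [0.0, -0.0, 0.263] [0.0, 0.0, 0.0]
```

```bash
python3 -m inch '[[[0.004,0.006,0.12,0,0,0.0018],[0.004,0.006,0.24,0,0,0.0018],[0.004,0.006,0.36,0,0,0.0018],[0.004,0.006,0.46,0,0,0.0018],[0.004,0.006,0.53,0,0,0.0018],[0.004,0.006,0.58,0,0,0.0018],[0.004,0.006,0.61,0,0,0.0018],[0.004,0.006,0.615,0,0,0.0018]]]'
python3 -m inch '[[[0,0,0.004,0,0,0],[0,0,0.004,0,0,0]]]'
python3 -m inch '[[[0,0,0,0,0,0],[0,0,0,0,0,0],[0,0,0,0,0,0]]]' 0.0
python3 -m inch '[[[0,0,-0.1,0,0,0],[0,0,-0.25,0,0,0],[0,0,-0.4,0,0,0],[0,0,-0.59,0,0,0],[0,0,-0.59,0,0,0],[0,0,-0.59,0,0,0]]]'
python3 -m inch '[[[0.2,0,0,0,0,0],[0.4,0,0,0,0,0],[0.6,0,0,0,0,0],[0.8,0,0,0,0,0],[1,0,-0.2,0,0,0],[1,0,-0.2,0,0,0],[1,0,-0.2,0,0,0],[1,0,-0.2,0,0,0]]]' -1
python3 - <<'E'
from h import *
im=r.grab_frame("top");c=cam("top")
a=rect(im,c,60,450,790,-360,200,1.4);cv2.imwrite("pics/t2.png",a[:,:,::-1]);print(a.shape,r.sense()["eef_pos"],"x1=790,y1=200,s=1.4,z=60")
E
```

```text
clock: 34.45
eef_pos: [515.7, -211.9, 57.6]
tcp_rot: [-3.141, -0.0, 1.34]
contact_force: [-0.5, -0.1, -0.8]
opening: 0.091
grasp_force: 49.3
clock: 34.62
eef_pos: [516.0, -212.4, 57.6]
tcp_rot: [3.141, 0.0, 1.339]
contact_force: [-0.5, -0.6, -1.5]
opening: 0.093
grasp_force: 49.3
clock: 34.87
eef_pos: [515.8, -212.7, 57.6]
tcp_rot: [3.141, 0.0, 1.339]
contact_force: [-0.2, 0.3, 0.6]
opening: 0.494
grasp_force: 0.0
clock: 35.37
eef_pos: [517.0, -213.2, 177.7]
tcp_rot: [3.136, 0.001, 1.338]
contact_force: [-0.3, 0.6, -0.7]
opening: 0.501
grasp_force: 0.0
clock: 36.03
eef_pos: [561.3, -18.0, 214.5]
tcp_rot: [-3.142, 0.001, 1.34]
contact_force: [-0.8, -0.6, -0.2]
opening: -0.002
grasp_force: 0.0
(475, 784, 3) [560.63827733 -18.67834726 213.85431704] x1=790,y1=200,s=1.4,z=60
```

View pics/t2.png

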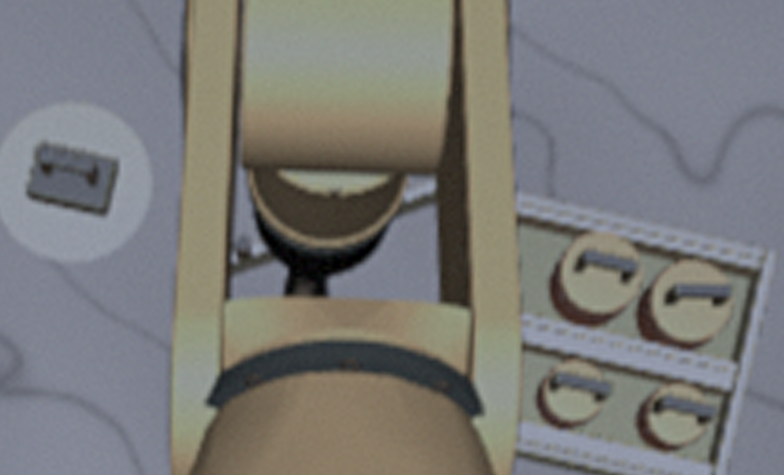

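The view shows two large jars in the wide lane, two small ones in the narrow lane, and the pill case on the dish. Next is the gate: I'll get its angle from the post in the first picture and plan the arc.

```bash
cat >> h.py <<'E'
def gp(a,off): # TCP xy and yaw to push the post from outside at gate angle a
    v=cub(-118-170*np.sin(a)-off*np.cos(a),91-170*np.cos(a)+off*np.sin(a)); return v,LYAW+np.pi-a
def arc(A,off,z,a0=None): # rows relative to the pose now (or to pose a0)
    s=r.sense(); p,w=s["eef_pos"],s["tcp_rot"][2]
    R=Ro.from_euler('xyz',[np.pi,0,w])
    for a in A:
        v,y=gp(a,off); d=R.inv().apply(np.array([*v,z])-p)/200; rv=(R.inv()*Ro.from_euler('xyz',[np.pi,0,y])).as_rotvec()/np.pi
        print("[%.3f,%.3f,%.3f,0,0,%.3f],"%(*d,rv[2]),end="")
    print()
E
python3 - <<'E'
from h import *
c=cam("top"); p=ray(c,[[262,174]],76)[0]; h=ray(c,[[323,152]],46)[0]; print(p,h,cub(-118,91))
q=p-cub(-118,91); X,Y=q@EX,q@EY; a=np.arctan2(-X,-Y); print("a",a,np.hypot(X,Y))
v,y=gp(a,50);s=r.sense()
plan([(*v,200,y),(*v,52,y)]); print(v,y)
E
```

```text
[601.45918069  29.6088286 ] [ 666.71803744 -135.81401553] [ 670.1758502  -130.63880045]
a 0.9408479388696681 174.35963778389697
n=7.5 [0.413, 0.357, 0.068] [-0.0003, 0.0005, 0.2982]
n=3.5 [0.0, -0.0, 0.74] [0.0, 0.0, 0.0]
[649.13054172  45.30748394] 0.40209797865264807
```

```bash
python3 -m inch '[[[0.15,0.13,0.068,0,0,0.04],[0.3,0.25,0.068,0,0,0.08],[0.413,0.357,0.068,0,0,0.298],[0.413,0.357,0.068,0,0,0.298],[0.413,0.357,0.068,0,0,0.298],[0.413,0.357,0.068,0,0,0.298],[0.413,0.357,0.068,0,0,0.298],[0.413,0.357,0.068,0,0,0.298]]]' -1
python3 -m inch '[[[0,0,0.15,0,0,0],[0,0,0.3,0,0,0],[0,0,0.45,0,0,0],[0,0,0.6,0,0,0],[0,0,0.7,0,0,0],[0,0,0.735,0,0,0],[0,0,0.735,0,0,0]]]'
python3 - <<'E'
from h import *
print(r.sense()["eef_pos"]); arc([.94],35,52);arc(np.linspace(.9,.45,8),22,52)
E
```

```text
clock: 36.75
eef_pos: [648.9, 43.8, 199.4]
tcp_rot: [-3.141, 0.003, 0.393]
contact_force: [0.2, -0.4, 1.2]
opening: 0.0
grasp_force: 0.0
clock: 37.33
eef_pos: [647.6, 44.3, 51.3]
tcp_rot: [-3.14, 0.005, 0.401]
contact_force: [-1.0, 0.5, 0.6]
opening: -0.002
grasp_force: 0.0
[647.59921977  44.27242094  51.32236313]
[-0.067,-0.002,-0.003,0,0,-0.001],
[-0.166,-0.005,-0.003,0,0,-0.013],[-0.221,-0.008,-0.003,0,0,-0.034],[-0.276,-0.007,-0.003,0,0,-0.054],[-0.331,-0.003,-0.003,0,0,-0.075],[-0.385,0.005,-0.003,0,0,-0.095],[-0.439,0.016,-0.003,0,0,-0.116],[-0.492,0.031,-0.003,0,0,-0.136],[-0.544,0.049,-0.003,0,0,-0.157],
```

```bash
python3 -m inch '[[[-0.12,-0.005,0,0,0,-0.013],[-0.22,-0.008,0,0,0,-0.034],[-0.276,-0.007,0,0,0,-0.054],[-0.331,-0.003,0,0,0,-0.075],[-0.385,0.005,0,0,0,-0.095],[-0.439,0.016,0,0,0,-0.116],[-0.492,0.031,0,0,0,-0.136],[-0.544,0.049,0,0,0,-0.157]]]'
python3 - <<'E'
from h import *
print(r.sense()["eef_pos"]);arc(np.linspace(.4,.04,8),19,52)
E
```

```text
clock: 38.0
eef_pos: [554.1, -6.5, 56.0]
tcp_rot: [3.14, -0.001, 0.898]
contact_force: [-0.0, 0.5, 0.3]
opening: -0.002
grasp_force: 0.2
[554.11348903  -6.46477734  55.97461189]
[-0.070,-0.013,0.020,0,0,-0.014],[-0.114,-0.014,0.020,0,0,-0.031],[-0.158,-0.014,0.020,0,0,-0.047],[-0.202,-0.011,0.020,0,0,-0.063],[-0.245,-0.006,0.020,0,0,-0.080],[-0.289,0.001,0.020,0,0,-0.096],[-0.332,0.011,0.020,0,0,-0.113],[-0.374,0.023,0.020,0,0,-0.129],
```

```bash
python3 -m inch '[[[-0.07,-0.013,0,0,0,-0.014],[-0.114,-0.014,0,0,0,-0.031],[-0.158,-0.014,0,0,0,-0.047],[-0.202,-0.011,0,0,0,-0.063],[-0.245,-0.006,0,0,0,-0.08],[-0.289,0.001,0,0,0,-0.096],[-0.332,0.011,0,0,0,-0.113],[-0.374,0.023,0,0,0,-0.129]]]'
python3 - <<'E'
from h import *
print(r.sense()["eef_pos"]);arc([0.02,0,-.02,-.04],17,57)
c=cam("wrist");im=r.grab_frame("wrist");cv2.imwrite("pics/w7.png",im[:,:,::-1])
E
```

```text
clock: 38.67
eef_pos: [511.0, -67.9, 55.9]
tcp_rot: [3.14, -0.0, 1.303]
contact_force: [-0.4, 1.1, 0.2]
opening: -0.001
grasp_force: 0.2
[511.02117833 -67.9169803   55.88299449]
[-0.026,-0.001,-0.006,0,0,-0.006],[-0.043,-0.002,-0.006,0,0,-0.013],[-0.061,-0.003,-0.006,0,0,-0.019],[-0.078,-0.004,-0.006,0,0,-0.026],
```

View pics/w7.png

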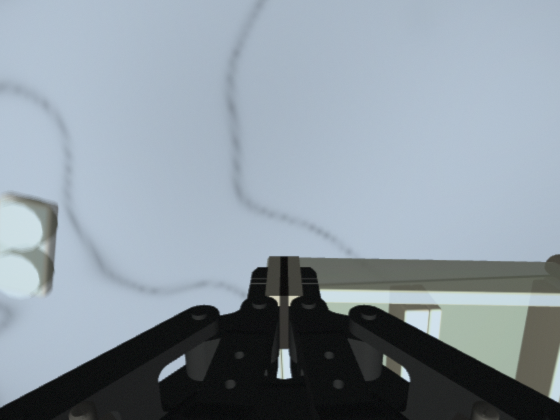

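The gate is against the fingers, nearly shut (panel along row ~265). I'll push in small steps until the stop is felt.

```bash
python3 -m inch '[[[-0.015,0,0,0,0,-0.003],[-0.03,0,0,0,0,-0.008],[-0.03,0,0,0,0,-0.008],[-0.03,0,0,0,0,-0.008]]]'; python3 -m inch '[[[-0.008,0,0,0,0,-0.003],[-0.016,0,0,0,0,-0.004],[-0.016,0,0,0,0,-0.004]]]'
```

```text
clock: 39.05
eef_pos: [509.3, -72.7, 54.8]
tcp_rot: [3.141, -0.0, 1.325]
contact_force: [0.8, 0.9, -0.3]
opening: -0.004
grasp_force: 0.0
clock: 39.3
eef_pos: [508.2, -75.7, 54.4]
tcp_rot: [-3.142, 0.0, 1.339]
contact_force: [-0.3, 0.2, -0.4]
opening: -0.002
grasp_force: 0.0
```

```bash
python3 -m inch '[[[-0.008,0,0,0,0,0],[-0.016,0,0,0,0,0],[-0.016,0,0,0,0,0]]]'; python3 -m inch '[[[-0.008,0,0,0,0,0],[-0.012,0,0,0,0,0],[-0.012,0,0,0,0,0]]]'
```

```text
clock: 39.55
eef_pos: [507.6, -78.0, 54.4]
tcp_rot: [-3.141, -0.002, 1.337]
contact_force: [1.3, 8.1, -0.4]
opening: -0.004
grasp_force: 3.7
clock: 39.8
eef_pos: [507.5, -78.5, 54.5]
tcp_rot: [3.142, -0.004, 1.336]
contact_force: [4.8, 22.4, -1.0]
opening: 0.002
grasp_force: 11.1
```

The stop is felt at 22 N, so the gate is shut. I'll back off, rise clear and check numerically.

```bash
python3 -m inch '[[[0.02,0,0,0,0,0],[0.1,0,0,0,0,0],[0.25,0,0,0,0,0],[0.3,0,-0.2,0,0,0],[0.3,0,-0.5,0,0,0],[0.3,0,-0.8,0,0,0],[0.3,0,-0.9,0,0,0],[0.3,0,-0.9,0,0,0]]]'
python3 -m inch '[[[0.3,0.3,0,0,0,0],[0.9,0.9,0,0,0,0],[0.9,0.9,0,0,0,0],[0.9,0.9,0,0,0,0],[0.9,0.9,0,0,0,0],[0.9,0.9,0,0,0,0],[0.9,0.9,0,0,0,0],[0.9,0.9,0,0,0,0]]]'
python3 - <<'E'
from h import *
im=r.grab_frame("top");c=cam("top");cv2.imwrite("pics/t3.png",im[:,:,::-1])
f=cv2.cvtColor(im,cv2.COLOR_RGB2GRAY).astype(int); K,R,t=c
def px(x,y,z): q=K@(R@np.array([*cub(x,y),z])+t); return (q[:2]/q[2]).round().astype(int)
print(px(-118,-79,76)); u,v=px(-118,-79,76); print(f[v-4:v+5,u-5:u+6])
old=cv2.cvtColor(cv2.imread("pics/top0.png"),cv2.COLOR_BGR2GRAY).astype(int);print("old same place",old[v-4:v+5,u-5:u+6].min(), "min now",f[v-4:v+5,u-5:u+6].min())
# jar lids in the cubby: cream brighter than floor
for n,x,y,z,rad in [("l",73,42,55,30),("l",-5,42,55,30),("s",73,-42,43,23),("s",-5,-42,43,23)]:
    a=rect(im,c,z,*(cub(x,y)[0]+np.array([-45,45])),*(cub(x,y)[1]+np.array([-45,45])),4)
    g=cv2.medianBlur(cv2.cvtColor(a,cv2.COLOR_RGB2GRAY),9)
    ci=cv2.HoughCircles(g,cv2.HOUGH_GRADIENT,2,200,param1=60,param2=15,minRadius=rad*4-12,maxRadius=rad*4+12)
    if ci is not None:
        u,v,q=ci[0][0]; w=cub(x,y)+np.array([45-v/4,45-u/4])-C0; print(n,"lane x %.1f y %.1f r %.1f"%(w@EX,w@EY-np.sign(y)*42,q/4))
print(r.sense()["eef_pos"])
E
```

```text
clock: 40.47
eef_pos: [523.0, -22.8, 240.4]
tcp_rot: [3.134, -0.001, 1.339]
contact_force: [0.6, -0.5, 0.8]
opening: -0.004
grasp_force: 0.0
clock: 41.13
eef_pos: [738.4, 112.3, 232.9]
tcp_rot: [-3.141, 0.0, 1.34]
contact_force: [-1.7, 0.4, -0.9]
opening: -0.002
grasp_force: 0.0
[310 210]
[[122 122 122 119 105 114 145 137 123 127 128]
 [121 120 124 113 105 132 137 134 118 129 129]
 [123 123 122 108  87 115 110 105 104 128 128]
 [123 120 123 106  69  86  92  89 103 128 127]
 [121 124 120  95  65  90  92  93 110 135 132]
 [119 124 116  88  52  81  90  86 106 146 143]
 [122 123 114  78  40  52  69  67  99 148 149]
 [121 123 109  75  79  64  76  76 101 149 152]
 [120 122 110  96 130 120 114  95 109 147 149]]
old same place 96 min now 40
l lane x 75.7 y -13.0 r 31.6
l lane x -2.5 y 1.3 r 31.6
s lane x 66.8 y -7.8 r 21.2
s lane x -3.9 y -6.1 r 25.0
[737.06542962 111.20391406 233.22214671]
```

```bash
python3 -m inch '[[[-0.3,0.1,-0.1,0,0,0],[-0.9,0.3,-0.1,0,0,0],[-0.9,0.3,-0.1,0,0,0],[-0.9,0.3,-0.1,0,0,0],[-0.9,0.3,-0.1,0,0,0],[-0.9,0.3,-0.1,0,0,0]]]'
python3 -m inch '[[[-0.75,0.3,0,0,0,0],[-0.75,0.3,0,0,0,0],[-0.75,0.3,0,0,0,0],[-0.75,0.3,0,0,0,0],[-0.75,0.3,0,0,0,0],[-0.75,0.3,0,0,0,0]]]'
python3 - <<'E'
from h import *
print(r.sense()["eef_pos"])
c=cam("wrist");im=r.grab_frame("wrist");cv2.imwrite("pics/w8.png",im[:,:,::-1]);K,R,t=c
f=im.astype(int)
def px(x,y,z): q=K@(R@np.array([*cub(x,y),z])+t); return (q[:2]/q[2])
for n,x,y,z,rad in [("l",73,42,55,30),("l",-5,42,55,30),("s",73,-42,43,23),("s",-5,-42,43,23)]:
    p=px(x,y,z); print(n,p.round(), f[tuple(p.round().astype(int)[::-1]-[0,18])])
m=((f.sum(2)>610)&(f[:,:,0]>f[:,:,2]+5)).astype(np.uint8)
for k in cv2.findContours(m,0,1)[0]:
    hu=cv2.convexHull(k)
    if cv2.contourArea(hu)<900: continue
    q=ray(c,hu[:,0],55)-C0;e=cv2.minEnclosingCircle(np.c_[q@EX,q@EY].astype(np.float32)); q=ray(c,hu[:,0],43)-C0;e2=cv2.minEnclosingCircle(np.c_[q@EX,q@EY].astype(np.float32)); print(np.round(e[0],1),round(e[1],1),"| small",np.round(e2[0],1),round(e2[1],1))
E
```

```text
clock: 41.68
eef_pos: [752.8, -85.0, 255.3]
tcp_rot: [3.141, 0.002, 1.333]
contact_force: [0.7, 0.2, 0.4]
opening: 0.002
grasp_force: 0.0
clock: 42.18
eef_pos: [776.5, -240.2, 254.3]
tcp_rot: [-3.141, 0.0, 1.335]
contact_force: [0.3, 1.1, 0.3]
opening: -0.001
grasp_force: 0.0
[ 776.47574125 -240.16716156  254.27582747]
l [126. 280.] [118 125 113]
l [115. 213.] [130 144 156]
s [ 57. 276.] [129 136 134]
s [ 43. 211.] [88 90 80]
[-6.9 46. ] 26.0 | small [-3.4 39.9] 26.9
```

```bash
python3 -m inch '[[[0,-0.3,0,0,0,0],[0,-1,0,0,0,0],[0,-1,0,0,0,0],[0,-1,0,0,0,0],[0,-1,0,0,0,0],[0,-1,0,0,0,0],[0,-1,0,0,0,0],[0,-1,0,0,0,0]]]'
python3 - <<'E'
from h import *
print(r.sense()["eef_pos"])
c=cam("wrist");im=r.grab_frame("wrist");cv2.imwrite("pics/w9.png",im[:,:,::-1]);K,R,t=c
f=im.astype(int)
def px(x,y,z): q=K@(R@np.array([*cub(x,y),z])+t); return (q[:2]/q[2])
for x,y,z in [(73,42,55),(-5,42,55),(73,-42,43),(-5,-42,43)]:
    u,v=px(x,y,z).round().astype(int); print((u,v), f[v-22:v+1:11,u+14].tolist(),f[v,u-14].tolist())
m=((f.sum(2)>600)&(f[:,:,0]>f[:,:,2]+14)).astype(np.uint8)
for k in cv2.findContours(m,0,1)[0]:
    hu=cv2.convexHull(k)
    if cv2.contourArea(hu)<700: continue
    o=[]
    for z in (55,43): q=ray(c,hu[:,0],z)-C0;e=cv2.minEnclosingCircle(np.c_[q@EX,q@EY].astype(np.float32));o+=[np.round(e[0],1),round(e[1],1)]
    print(o)
E
```

```text
clock: 42.9
eef_pos: [584.0, -190.8, 255.5]
tcp_rot: [3.14, -0.0, 1.34]
contact_force: [0.0, -0.1, 0.6]
opening: 0.0
grasp_force: 0.0
[ 584.01947364 -190.77191597  255.45528399]
(np.int64(304), np.int64(282)) [[204, 208, 182], [203, 205, 179], [179, 181, 157]] [65, 65, 58]
(np.int64(304), np.int64(216)) [[202, 207, 181], [203, 213, 186], [204, 211, 185]] [204, 216, 188]
(np.int64(230), np.int64(278)) [[78, 59, 52], [192, 188, 165], [204, 206, 181]] [203, 204, 179]
(np.int64(226), np.int64(213)) [[91, 79, 71], [196, 196, 172], [203, 215, 189]] [203, 216, 188]
```

```bash
python3 - <<'E'
from h import *
c=cam("wrist");f=cv2.imread("pics/w9.png")[:,:,::-1].astype(int)
m=((f.sum(2)>540)&(f[:,:,0]>f[:,:,2]+10)).astype(np.uint8); m=cv2.morphologyEx(m,cv2.MORPH_OPEN,np.ones((3,3)))
for k in cv2.findContours(m,0,1)[0]:
    hu=cv2.convexHull(k)
    if cv2.contourArea(hu)<500: continue
    o=[]
    for z in (55,43): q=ray(c,hu[:,0],z)-C0;e=cv2.minEnclosingCircle(np.c_[q@EX,q@EY].astype(np.float32));o+=[np.round(e[0],1).tolist(),round(e[1],1)]
    print(cv2.boundingRect(hu),o)
c=cam("top");im=cv2.imread("pics/t3.png");P=ray(c,[[217,155]],28)[0]
a=rect(im,c,28,P[0]-60,P[0]+60,P[1]-60,P[1]+60,2);g=cv2.GaussianBlur(a,(5,5),0).mean(2);mm=(g<118).astype(np.uint8);k=max(cv2.findContours(mm,0,1)[0],key=cv2.contourArea);e=cv2.minAreaRect(k);print("pill",P[0]+60-e[0][1]/2,P[1]+60-e[0][0]/2,np.array(e[1])/2)
E
```

```text
(290, 251, 36, 36) [[57.7, 45.2], 26.9, [63.7, 46.0], 27.9]
(279, 202, 24, 39) [[1.5, 31.0], 22.6, [5.5, 31.3], 23.4]
(306, 191, 27, 50) [[-4.3, 50.5], 27.4, [-0.6, 51.6], 28.4]Traceback (most recent call last):
  File "<stdin>", line 11, in <module>
ValueError: max() iterable argument is empty
```

```bash
python3 - <<'E'
from h import *
c=cam("top");im=r.grab_frame("top");P=np.array([676,154.6]);
a=rect(im,c,24,P[0]-55,P[0]+55,P[1]-55,P[1]+55,2);g=cv2.GaussianBlur(a,(5,5),0).mean(2);print(np.percentile(g,[1,10,20,50,90]))
mm=(g<np.percentile(g,90)-25).astype(np.uint8);yy,xx=np.mgrid[:220,:220];mm[(yy-110)**2+(xx-110)**2>100**2]=0
k=max(cv2.findContours(mm,0,1)[0],key=cv2.contourArea);e=cv2.minAreaRect(k);print("pill off",55-e[0][1]/2,55-e[0][0]/2,np.array(e[1])/2,e[2])
E
```

```text
[ 59.          95.66666667 104.33333333 153.66666667 156.66666667]
pill off -2.7275238037109375 -2.2359542846679688 [64.87197113 46.05872345] 12.994616508483887
```

The pill case is within about 4 mm of the dish centre, the jars are in their lanes, the gate is shut and the arm is clear. I'm handing in.

```bash
python3 -c "
from rig import r
print(r.sign_off())"
```

```text
the job is handed in; nothing more can be done
None
```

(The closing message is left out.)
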